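Close and bolt the guard of a vial shaker

ROBOT

A 6-joint arm with a two-finger parallel gripper is mounted at the origin on a cart in front of the work surface, level with it; the furniture and walls round the work are solid. World frame = base frame: x ahead of the robot, y to its left, z up, the work surface at z = 0. Lengths are in mm, angles in rad, forces in N, time in s.
With the tool pointing down it reaches from about 350 to 800 mm from the base axis. Payload 7.3 kg.
Tool frame: the origin (TCP) lies on the centre line of the jaws, within the pads' length; the fingertips stand env.tip_reach ahead of it and the grasp point (between the pads) lies 8 mm behind it (env.tip_reach is the distance from the TCP to the fingertips, in mm); z points along the fingers, y is the direction in which the jaws open and shut (so a half turn about z gives the same grasp; the last joint's range is limited). The gripper opens to 85 mm and grips with 20 to 120 N. Pads are 22 mm wide; open, the fingers measure 114 mm over their backs; the gripper's body (76 mm by 85 mm) begins 54 mm behind the grasp point. The pads swing forward as they close: fully open they stand 13 mm farther back than shut.
Start: joints at [1.128, 0.342, 1.524, -0, 1.275, -0.146], TCP at [153.528, 502.071, 218.622] pointing down, gripper open.
Joint ranges: [-2.53, 2.53], [-0.77, 2.02], [0.04, 2.7], [-1, 4.14], [0.28, 2.66], [-3.11, 3.11]. Speed limits (rad/s): [2.57, 2.57, 3.14, 3.14, 3.14, 3.14].

INTERFACE

Orientations are given as a 3x3 rotation matrix whose columns are the frame's x, y, z axes.
In Python, from cell import env, capture, camera_model, job gives the robot as it stands.
- The arm moves only by the tool carry_out, never from a script. Its argument "motion" is a list of rows, each an object of numbers: "tx", "ty", "tz": the shift along the world's x, y, z in m; "roll": the turn about the world's z in degrees. In form: [{"tx": .., "ty": .., "tz": .., "roll": ..}, ...]. A call has 1 to 20 rows; each row is the pose to reach, as a shift and turn from the pose commanded when the call began; what a row does not reach only later rows make up. A row lasts 1/12 s, in which the tool goes at most 41.7 mm and 7.16 degrees, less where a joint would pass 70% of its speed; a pose out of reach is approached as far as the arm can. A call with a gripper value outside its range is refused whole. "jaw" is the closure, from 0 (fully open) to 1 (shut), set as the call begins (left out, the last holds). The fingers move at their own pace and stop on an object; "newtons" is the grip in N (left out, the last holds). Time passes only in rows, so rows that repeat a pose let the fingers close. It gives the time, the measured TCP pose, the force and the opening at its end, in the units of the state.
- env.read_state(): the state, without advancing time (a new reading comes with each control period).
- capture(name): name is "scene" or "side" or "wrist"; returns the picture (384x512x3 uint8, red, green, blue); there is no depth.
- camera_model(name): a dict with "camera_matrix" (3x3 intrinsics, pixels), "dist" ([k1, k2, p1, p2, k3] as OpenCV has them; the pictures are not rectified), "eye" and "orientation" of the camera in the world. Camera axes: x right, y down, z forward; pixel columns grow to the right and rows downward; lengths in mm; the calibration is good to about 2 mm. A picture is of the moment at which its call begins: read the wrist's pose just before it. camera_model takes no time and is no camera call; for the wrist camera it gives the pose at the moment of the call.
- job.job_done(): hands the job in, once; it reports no verdict.
The state is a dict: "time_s": time; "joint_pos": joint angles; "qd": joint speeds; "tau": joint torques, N m; "tool_pos": TCP position; "tool_rot": TCP orientation; "ft_force": force on the tool from outside, world axes, zero at the start; "wrist_torque": the same for the moment, N m; "gripper_width": finger opening in mm.
Only numpy, scipy, OpenCV 4.12 (cv2) and the standard library are available. Lean on these libraries where they do the work, as an engineer would, in place of code of your own. Each camera call takes 0.05 s, during which the arm holds its last target.

TASK

Make the vial shaker ready to run: push its clear guard gently shut, push the slide bolt by its black ball handle along the slot, through the eye on the guard and to the end, then push the handle over through the corner of the slot, towards the shaker's front, until it lies fully down. Only push: do not take the knob between the fingers or swing the guard further open, leave the vials in the shaker and the glassware and bottles round it alone, and finish clear of everything.

Things in the scene. Friction and masses are not known exactly. Their poses are not given: they have to be found in the camera images.
- shaker: Bench-top vial shaker, fixed; white housing 190 x 180 mm (x by y), metal deck 58 mm above the worktop. Origin on the worktop under it; its own -x points out of the front (dials), +y to the left seen from the front, z up. Housing from x = -105 to +85, y = +-90 mm. Small vials stand under the guard, tops at z = 95 mm.
- guard (a joint): Opening of the clear, metal-framed guard, rad: 0 shut; grows as its front edge swings up and back about the hinge at the rear. Starts between 0.6 and 1.0, stop at 1.6. A hood 150 mm wide, 105 mm from hinge to front, 40 mm high. Its friction hinge (0.2 N m, 2 to 4 N at the edge) keeps it where it is left; shut, it rests on a firm seal.
- guard_hinge (a point): Middle of the guard's hinge line, which runs along the shaker's y; shaker frame x = +70, y = 0, z = 62 mm.
- guard_edge (a point): Middle of the guard's upper front edge; turns with the guard. When shut it is 105 mm in front of the hinge line and 40 mm above it; the guard's flat top is then 102 mm above the worktop.
- eye (a point): Centre of the 14 mm hole in the steel eye (4 mm plate) on the guard's front. With the guard shut (within about 0.015 rad) it stands on the bolt's line, 14 mm to the +y side of the shaker's middle.
- bolt (a joint): Travel of the 9 mm steel slide bolt towards the shaker's +y, m: 0 drawn back (starts between 0 and 0.006), about 0.035 fully home. Its axis lies along the shaker's y at x = -66, z = 74 mm. About 1.5 N moves it. It runs through the eye into a socket: a guard not quite shut blocks it near 0.012, and a bolt shot under an open guard keeps the guard from shutting.
- socket (a point): Top middle of the grey socket block (34 mm cube on the deck) that takes the bolt's end; its top is 92 mm above the worktop. Shaker frame x = -66, y = +43 mm.
- handle (a joint): Turn of the bolt's handle about the bolt axis, rad: 0 upright; grows as it swings to the shaker's front (-x); 1.5 lying level, its stop. A 6.5 mm stem with a black ball knob, 18 mm across, 50 mm from the axis. Friction holds it at any angle; about 1 N at the knob turns it.
- knob (a point): Centre of the black ball knob; 124 mm above the worktop when upright, at the shaker's y = -58 mm plus the bolt's travel.
- slot_corner (a point): Corner of the L-shaped slot, on the bolt axis (shaker x = -66, y = -23, z = 74 mm). The slot, 9 mm wide, runs along y on top of a steel block (y = -75 to -5, x = -79 to -53 mm, top at z = 86 mm); at its +y end a 10 mm notch through the front wall lets the handle swing down, only with the bolt at 0.032 or more.
- near_vial: Screw-cap vial 23 mm wide, 51 mm tall, standing in front of the shaker; to be left alone. Origin under its middle.
- beaker: Glass beaker 46 mm wide, 58 mm tall, standing to the left of the shaker; to be left alone. Origin under its middle.
- amber_bottle: Amber bottle with a screw cap, 49 mm wide, 99 mm tall, standing behind the shaker; to be left alone. Origin under its middle.
- blue_jar: Blue jar 49 mm wide, 63 mm tall, standing behind the shaker; to be left alone. Origin under its middle.
- sample_0: Small vial 15 mm wide, 33 mm tall, standing in the shaker's vial block under the guard, its foot 62 mm above the worktop; to be left in its hole. Origin under its middle.
- sample_1: Small vial 15 mm wide, 33 mm tall, standing in the shaker's vial block under the guard, its foot 62 mm above the worktop; to be left in its hole. Origin under its middle.
- sample_2: Small vial 15 mm wide, 33 mm tall, standing in the shaker's vial block under the guard, its foot 62 mm above the worktop; to be left in its hole. Origin under its middle.
- sample_3: Small vial 15 mm wide, 33 mm tall, standing in the shaker's vial block under the guard, its foot 62 mm above the worktop; to be left in its hole. Origin under its middle.

How it is judged (in metres and radians):
On the way, in this order (a step that is already met when the one before it is completed fails the run):
1. the guard is pushed shut (value of joint guard below 0.02 rad), for 0.2 s.
2. the bolt is pushed home through the eye, its handle still upright (value of joint bolt above 0.031 m and value of joint handle below 0.6 rad and value of joint guard below 0.025 rad), for 0.1 s.
3. the handle is pushed over into the notch and down (value of joint handle above 1.3 rad and value of joint bolt above 0.031 m and value of joint guard below 0.025 rad), for 0.2 s.
At the end, for the whole second after the job is handed in: The guard is shut (within 0.025 rad), the bolt is home (at least 31 mm of its 35 mm), its handle lies down in the notch (at least 1.3 of 1.5 rad) and the handle is at rest (all of step 3 and velocity of joint handle between -0.05 and 0.05 rad/s); the robot touches nothing.
It fails at once if a vial in the shaker is moved over 12 mm, tipped or lifted (distance of any of sample_0, sample_1, sample_2, sample_3 from where it was at the start of the episode above 0.012 m or angle between any of sample_0, sample_1, sample_2, sample_3's own z axis and vertical above 0.5 rad).
It fails at once if a vial, beaker, bottle or jar round the shaker is moved over 20 mm, knocked over or lifted (distance of any of near_vial, beaker, amber_bottle, blue_jar from where it was at the start of the episode above 0.02 m or angle between any of near_vial, beaker, amber_bottle, blue_jar's own z axis and vertical above 0.5 rad).
It fails at once if the knob is taken between the fingers (distance between the grasp point and knob below 0.011 m).
It fails at once if the guard is swung further open (value of joint guard above 1.25 rad).
It fails at once if the shaker is forced (over 45 N on any of its parts) (contact force between the fingers and shaker above 45 N).
It also fails if it takes over 48 s, if anything falls off the work surface, if the arm or the gripper's body presses on something with over 40 N, if the wrist force passes 120 N, or if a joint passes its speed limit or range.

## Working session

There is one attempt and no reset: what is moved stays moved. The work goes in short steps, Python scripts to look and compute and a tool call to move; the robot and the scene stay as the last step left them, time stands still between calls to the robot, and variables do not carry over. Pictures are saved under pics/ and viewed, and the job is handed in when it is done.

Besides the shell and the picture viewer there is one more tool, called after "Request:" in YAML: its name, and indented under it one key for each argument. carry_out: Moves the arm, as the interface text tells. Its arguments: {"type":"object","properties":{"motion":{"type":"array","items":{"type":"object","properties":{"tx":{"type":"number"},"ty":{"type":"number"},"tz":{"type":"number"},"roll":{"type":"number"}}}},"jaw":{"type":"number"},"newtons":{"type":"number"}},"required":["motion"]}

```bash
mkdir -p pics; ls
python3 - <<'E'
from cell import env, capture, camera_model, job
import cv2
s=env.read_state(); print(s, env.tip_reach)
for n in ["scene","side","wrist"]:
    m=camera_model(n); print(n,m)
    cv2.imwrite(f"pics/{n}0.png",cv2.cvtColor(capture(n),cv2.COLOR_RGB2BGR))
E
```

```text
pics
{'time_s': 0.0, 'joint_pos': array([ 1.12802418e+00,  3.42763180e-01,  1.52503244e+00,  2.86855719e-05,
        1.27542269e+00, -1.46002737e-01]), 'qd': array([-0.00215458, -0.00113222,  0.00057996,  0.00097356, -0.00151575,
        0.00023817]), 'tau': array([-2.21198010e-03, -4.33662164e+01, -2.46012050e+01, -2.44527018e-04,
        7.81407551e-03,  1.04620977e-05]), 'tool_pos': array([153.31048849, 501.6626362 , 217.89960919]), 'tool_rot': array([[-9.56283663e-01,  2.92439798e-01, -7.21303703e-04],
       [ 2.92440569e-01,  9.56282589e-01, -1.45713422e-03],
       [ 2.63646134e-04, -1.60437212e-03, -9.99998678e-01]]), 'ft_force': array([-0.50897178, -0.11267868, -0.21187122]), 'wrist_torque': array([-0.04922792, -0.02249511, -0.03217643]), 'gripper_width': 85.12084574474058} 11.0
scene {'camera_matrix': array([[368.37922884,   0.        , 252.73957317],
       [  0.        , 368.37922884, 188.18631909],
       [  0.        ,   0.        ,   1.        ]]), 'dist': array([0.02682132, 0.        , 0.        , 0.        , 0.        ]), 'eye': array([  31.28579194, -198.10694066,  
[... 423 characters left out ...]
eye': array([ 525.8446155 , -380.01479824,  534.24785089]), 'orientation': array([[ 0.99950109, -0.03084588,  0.0067897 ],
       [-0.02227612, -0.536061  ,  0.84388529],
       [-0.02239069, -0.84361552, -0.53648068]])}
wrist {'camera_matrix': array([[304.39361689,   0.        , 255.87632545],
       [  0.        , 304.39361689, 192.56624741],
       [  0.        ,   0.        ,   1.        ]]), 'dist': array([-0.01531781,  0.        ,  0.        ,  0.        ,  0.        ]), 'eye': array([ 78.69683553, 525.0149706 , 373.63582158]), 'orientation': array([[ 0.29307628,  0.91130364,  0.28919192],
       [ 0.95608678, -0.27868631, -0.09073044],
       [-0.00208915,  0.30308351, -0.95296171]])}
```

View pics/scene0.png

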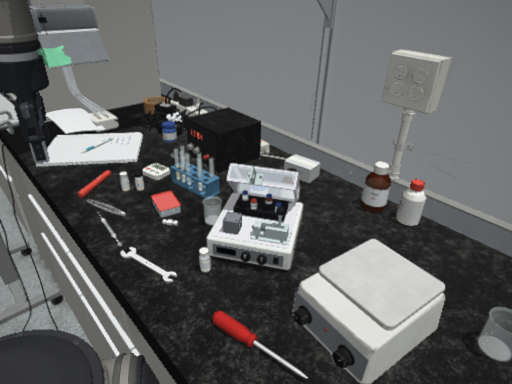

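View pics/side0.png

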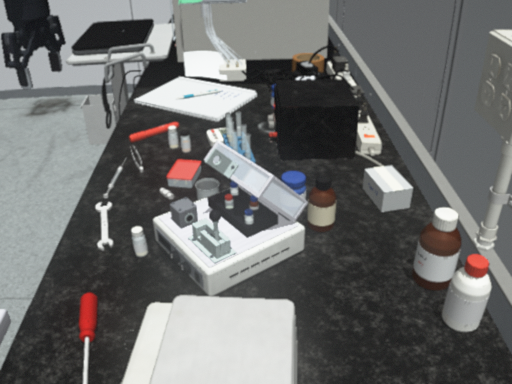

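View pics/wrist0.png

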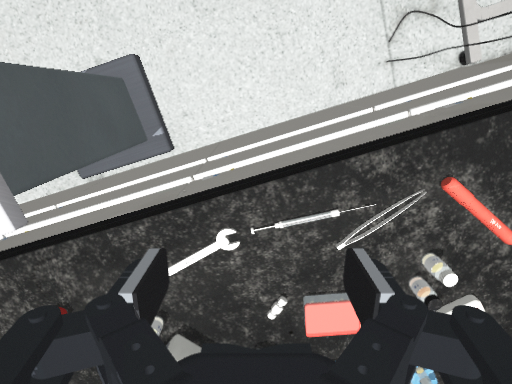

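The scene view shows the shaker at about (255,220) px with its guard open, and the side view shows it at about (230,225). The wrist camera doesn't see it yet. I'll enlarge both views next.

```bash
cat > h.py <<'E'
import numpy as np, cv2
from cell import env, capture, camera_model, job
def ray(m,uv):
    p=cv2.undistortPoints(np.array([[uv]],float),m["camera_matrix"],m["dist"])[0,0]
    d=m["orientation"]@np.array([p[0],p[1],1]); return np.array(m["eye"]),d/np.linalg.norm(d)
def onz(m,uv,z):
    e,d=ray(m,uv); return e+d*(z-e[2])/d[2]
def tri(ms,uvs):
    A=np.zeros((3,3));b=np.zeros(3);rs=[ray(m,u) for m,u in zip(ms,uvs)]
    for e,d in rs:
        P=np.eye(3)-np.outer(d,d);A+=P;b+=P@e
    x=np.linalg.solve(A,b)
    return x,[np.linalg.norm((np.eye(3)-np.outer(d,d))@(x-e)) for e,d in rs]
def proj(m,X):
    R=m["orientation"].T; 
    p,_=cv2.projectPoints(np.array(X,float).reshape(-1,1,3),cv2.Rodrigues(R)[0],-R@np.array(m["eye"]),m["camera_matrix"],m["dist"]);return p[:,0]
def snap(n,name,box=None,k=1):
    m=camera_model(n);im=cv2.cvtColor(capture(n),cv2.COLOR_RGB2BGR);cv2.imwrite(f"pics/{name}_raw.png",im)
    if box: 
        x0,y0,x1,y1=box; im=im[y0:y1,x0:x1]
    cv2.imwrite(f"pics/{name}.png",cv2.resize(im,None,fx=k,fy=k,interpolation=cv2.INTER_CUBIC));return m
E
python3 - <<'E'
import cv2
for n,b,k in (("scene",(190,150,320,280),5-.5),("side",(140,130,320,290),4)):
    im=cv2.imread(f"pics/{n}0.png");x0,y0,x1,y1=b
    cv2.imwrite(f"pics/{n}0z.png",cv2.resize(im[y0:y1,x0:x1],None,fx=k,fy=k,interpolation=cv2.INTER_CUBIC))
E
```

```text
(no output)
```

View pics/scene0z.png

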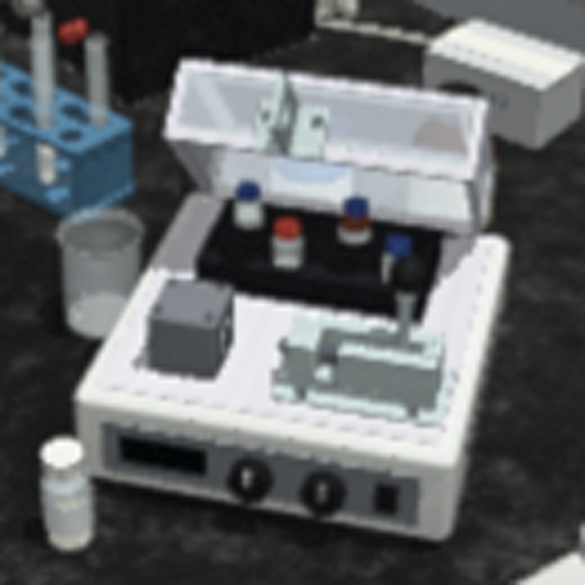

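View pics/side0z.png

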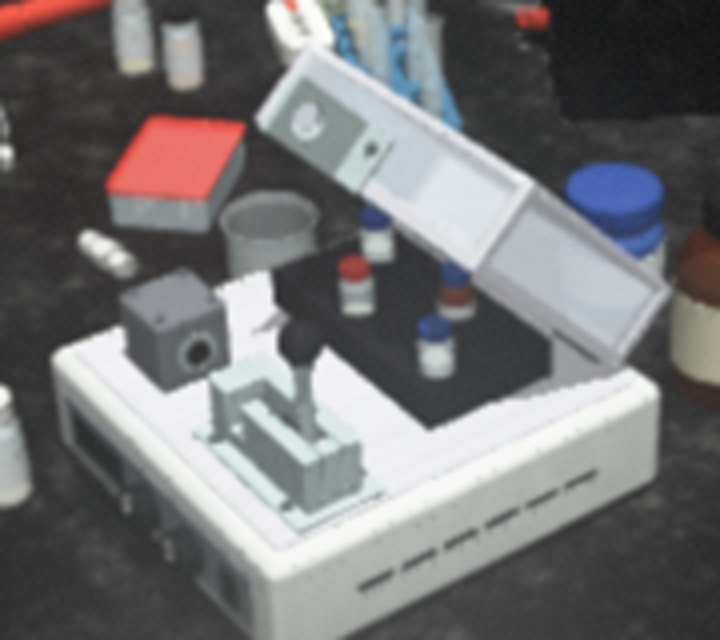

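Both zooms show the guard open and the handle upright. The knob is at zoom px (408,270) in the scene view and (301,341) in the side view. The socket block, four samples and guard corners can all be made out. I'll triangulate these points.

Run:
```python
from h import *
ms=[camera_model("scene"),camera_model("side")]
S=lambda U,V:((U+.5)/4.5-.5+190,(V+.5)/4.5-.5+150)
D=lambda U,V:((U+.5)/4-.5+140,(V+.5)/4-.5+130)
pts={"knob":(S(409,270),D(301,341)),
"guardUL":(S(183,63),D(318,46)),"guardUR":(S(489,98),D(530,181)),
"guardLL":(S(166,130),D(260,117)),
"sockFL":(S(150,312),D(122,293)),"sockBL":(S(176,280),D(183,269)),"sockFR":(S(205,318),D(167,327)),"sockBR":(S(233,287),D(226,307)),
"housFL":(S(82,395),D(58,357)),"housFR":(S(458,460),D(270,570)),"housBR":(S(508,240),D(655,393)),
"nearvialtop":(S(64,452),D(0,393)),
}
R={}
for k,(a,b) in pts.items():
    x,r=tri(ms,[a,b]);R[k]=x;print(k,x.round(1),np.round(r,1))
for k in [("housFL","housFR"),("housFR","housBR"),("guardUL","guardUR"),("sockFL","sockFR")]:
    d=R[k[1]]-R[k[0]];print(k,d.round(1),np.linalg.norm(d).round(1),np.degrees(np.arctan2(d[1],d[0])).round(1))
```

```text
knob [479.8 218.1 123.3] [0.5 0.5]
guardUL [483.  383.8 159.9] [0.2 0.2]
guardUR [565.1 254.1 166.2] [0.2 0.2]
guardLL [457.9 365.4 137.5] [0.7 0.7]
sockFL [400.9 304.9  89.2] [0.2 0.2]
sockBL [425.  316.7  91.4] [1.2 1.2]
sockFR [420.7 288.8  84.1] [1.1 1.1]
sockBR [444.2 297.1  87.1] [0.8 0.8]
housFL [368.2 315.1  51.2] [0.2 0.2]
housFR [465.9 168.4  56. ] [0.6 0.6]
housBR [617.9 276.   52.4] [0.7 0.7]
nearvialtop [344.8 296.9  44.1] [2. 2.]
('housFL', 'housFR') [  97.7 -146.7    4.8] 176.3 -56.3
('housFR', 'housBR') [151.9 107.6  -3.5] 186.2 35.3
('guardUL', 'guardUR') [  82.1 -129.7    6.4] 153.6 -57.6
('sockFL', 'sockFR') [ 19.8 -16.1  -5.1] 26.0 -39.1
```

```bash
cat > fit.py <<'E'
from h import *
from scipy.optimize import least_squares
def fit(M,W):
    M=np.array(M,float);W=np.array(W,float)
    f=lambda p:(np.c_[np.cos(p[2])*M[:,0]-np.sin(p[2])*M[:,1]+p[0],np.sin(p[2])*M[:,0]+np.cos(p[2])*M[:,1]+p[1]]-W[:,:2]).ravel()
    s=least_squares(f,[480,260,.6],loss="soft_l1",f_scale=2);return s.x,f(s.x).reshape(-1,2)
E
python3 - <<'E'
from fit import *
M=[];W=[]
M+=[(-66,-55),(-105,90),(-105,-90),(85,-90)];W+=[(479.8,218.1),(368.2,315.1),(465.9,168.4),(617.9,276)]
ms=[camera_model("scene"),camera_model("side")]
S=lambda U,V:((U+.5)/4.5-.5+190,(V+.5)/4.5-.5+150)
D=lambda U,V:((U+.5)/4-.5+140,(V+.5)/4-.5+130)
for m,l in ((ms[0],[S(150,312),S(176,280),S(205,318),S(233,287)]),(ms[1],[D(122,293),D(183,269),D(167,327),D(226,307)])):
    for uv,c in zip(l,[(-83,60),(-49,60),(-83,26),(-49,26)]):
        M.append(c);W.append(onz(m,uv,92)[:2])
p,r=fit(M,W);print(p,np.degrees(p[2]));print(r.round(1))
E
```

```text
[500.19621321 300.40808588   0.6144988 ] 35.2081878324102
[[-1.8 -0.7]
 [-5.7 -1.7]
 [ 0.4 -2.1]
 [ 3.6 -0.1]
 [-0.6  0.1]
 [ 2.2  6.9]
 [ 2.5 -8.1]
 [ 4.7  0.6]
 [-3.9  0.5]
 [ 0.4  3.3]
 [-5.1 -1.5]
 [ 0.1  5. ]]
```

Request:
carry_out:
  motion:
    - {"tx": 0,"ty": 0,"tz": 0.03,"roll": 0}
    - {"tx": 0.01,"ty": -0.01,"tz": 0.055,"roll": 5}
    - {"tx": 0.035,"ty": -0.025,"tz": 0.055,"roll": 10}
    - {"tx": 0.065,"ty": -0.045,"tz": 0.055,"roll": 15}
    - {"tx": 0.095,"ty": -0.065,"tz": 0.055,"roll": 20}
    - {"tx": 0.125,"ty": -0.085,"tz": 0.055,"roll": 25}
    - {"tx": 0.155,"ty": -0.105,"tz": 0.055,"roll": 30}
    - {"tx": 0.185,"ty": -0.125,"tz": 0.055,"roll": 35}
    - {"tx": 0.215,"ty": -0.145,"tz": 0.055,"roll": 40}
    - {"tx": 0.245,"ty": -0.16,"tz": 0.055,"roll": 45}
    - {"tx": 0.275,"ty": -0.18,"tz": 0.055,"roll": 50}
    - {"tx": 0.305,"ty": -0.2,"tz": 0.055,"roll": 52}
    - {"tx": 0.32,"ty": -0.208,"tz": 0.055,"roll": 52}
    - {"tx": 0.331,"ty": -0.214,"tz": 0.055,"roll": 52}
    - {"tx": 0.331,"ty": -0.214,"tz": 0.055,"roll": 52}
    - {"tx": 0.331,"ty": -0.214,"tz": 0.055,"roll": 52}
  jaw: 1

```text
time_s: 1.48
tool_pos: [483.9, 288.5, 273.3]
tool_rot: [[-0.82, -0.573, -0.001], [-0.573, 0.82, 0.0], [0.001, 0.001, -1.0]]
ft_force: [0.0, 0.2, -0.8]
gripper_width: 0.2
```

Run:
```python
from h import *
m=snap("wrist","w1",None,1.5); print(m["eye"],env.read_state()["tool_pos"])
import pickle;pickle.dump(m,open("w1.pkl","wb"))
```

```text
[419.97264145 244.28803135 428.9776006 ] [483.40381584 288.96453526 273.53570659]
```

View pics/w1.png

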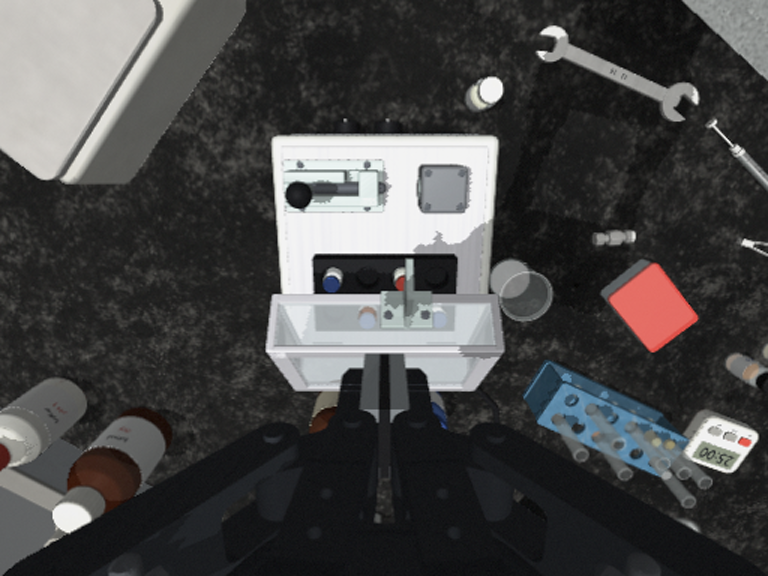

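The wrist view from above shows the shaker nearly square to the tool. The knob is at (298,195), the socket top at (443,189) and the housing front edge at row 137, columns 272 to 498. The guard's upper front edge is at about row 349.

Run:
```python
import cv2,numpy as np
im=cv2.imread("pics/w1_raw.png")
cv2.imwrite("pics/w1z.png",cv2.resize(im[80:270,170:345],None,fx=3,fy=3,interpolation=cv2.INTER_CUBIC))
```

```text
(no output)
```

View pics/w1z.png

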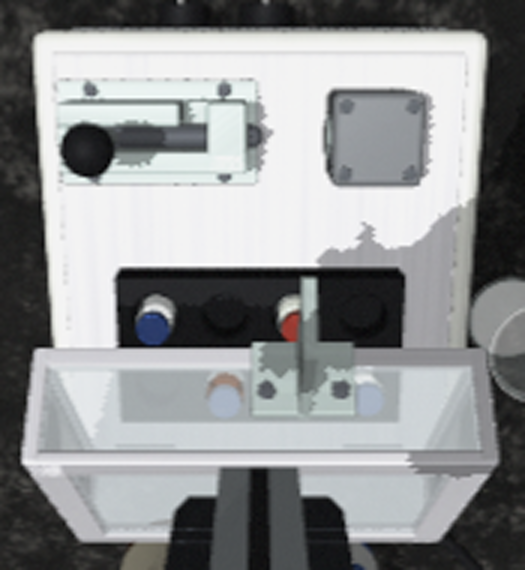

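Run:
```python
from fit import *
import pickle
m=pickle.load(open("w1.pkl","rb"))
Z=lambda U,V:((U+.5)/3-.5+170,(V+.5)/3-.5+80)
mc=camera_model("scene"),camera_model("side")
S=lambda U,V:((U+.5)/4.5-.5+190,(V+.5)/4.5-.5+150)
D=lambda U,V:((U+.5)/4-.5+140,(V+.5)/4-.5+130)
k,r=tri([m,*mc],[Z(88,150),S(409,270),D(301,341)]);print("knob3",k.round(1),np.round(r,1), "wrist@124",onz(m,Z(88,150),124))
M=[(-66,43),(-83,60),(-83,26),(-49,26),(-49,60)];W=[onz(m,Z(*u),92) for u in [(378,138),(424,92),(332,92),(332,184),(424,184)]]
M+=[(-105,90),(-105,-90)];W+=[onz(m,Z(486,33),55),onz(m,Z(35,33),55)]
p,r=fit(M,W);print(p,np.degrees(p[2]));print(r.round(1))
c,s=np.cos(p[2]),np.sin(p[2])
inv=lambda X:np.array([[c,s],[-s,c]])@(np.array(X)[:2]-p[:2])
print("knob sh",inv(k), inv(onz(m,Z(88,150),124)))
for a,b in (((22,462),None),((498,460),None),((60,540),0),((445,540),0)):
    print(a,[ (z,inv(onz(m,Z(*a),z)).round(1)) for z in (100,150,160,165,170)])
gr,rr=tri([m,*mc],[Z(22,462),S(489,98),D(530,181)]);gl,rl=tri([m,*mc],[Z(498,460),S(183,63),D(318,46)])
for g,q in((gr,rr),(gl,rl)): print(g.round(1),np.round(q,1),inv(g).round(1))
for n,u,z in (("nearvial",(489/1.5,92/1.5),51),("beaker",(525/1.5,295/1.5),58)): print(n,inv(onz(m,u,z)))
```

```text
knob3 [478.8 216.8 124.1] [1.1 0.8 1.1] wrist@124 [477.75510915 216.50272127 124.        ]
[499.10659752 300.79338156 -30.80173862] -1764.8096248243285
[[ 0.3  0.4]
 [-1.1  0.8]
 [-0.3 -0.1]
 [ 1.1  0.1]
 [ 0.9  0.2]
 [-2.4  0.3]
 [ 0.8 -2.9]]
knob sh [-65.00376174 -56.88207386] [-66.0256165  -56.58108724]
(22, 462) [(100, array([ 57.7, -94.5])), (150, array([ 34.1, -80.2])), (160, array([ 29.4, -77.4])), (165, array([ 27.1, -76. ])), (170, array([ 24.7, -74.5]))]
(498, 460) [(100, array([57.8, 93.6])), (150, array([34.2, 79.3])), (160, array([29.5, 76.4])), (165, array([27.2, 75. ])), (170, array([24.8, 73.6]))]
(60, 540) [(100, array([ 92.5, -82. ])), (150, array([ 63.7, -69.6])), (160, array([ 57.9, -67.1])), (165, array([ 55. , -65.9])), (170, array([ 52.1, -64.7]))]
(445, 540) [(100, array([93.3, 74.7])), (150, array([64.4, 63.2])), (160, array([58.6, 61. ])), (165, array([55.7, 59.8])), (170, array([52.8, 58.7]))]
[564.9 254.2 166.1] [0.5 0.4 0.2] [ 26.9 -76. ]
[481.1 380.8 161. ] [2.2 0.5 2.1] [31.4 75.8]
nearvial [-135.35489967   80.62612786]
beaker [ 26.47916726 120.26553299]
```

Request:
carry_out:
  motion:
    - {"tx": 0.03,"ty": 0.005,"tz": -0.02}
    - {"tx": 0.054,"ty": 0.01,"tz": -0.05}
    - {"tx": 0.054,"ty": 0.01,"tz": -0.078}
    - {"tx": 0.054,"ty": 0.01,"tz": -0.078}
    - {"tx": 0.054,"ty": 0.01,"tz": -0.078}
  jaw: 1

```text
invalid input at $.motion[0]: expected keys tx, ty, tz, roll
```

Run:
```python
from h import *
print(env.read_state()["tool_pos"],env.read_state()["ft_force"])
snap("side","s2",(140,80,340,290),3.0); snap("scene","c2",(190,100,320,280),3.3)
a=cv2.imread("pics/s2.png");b=cv2.imread("pics/c2.png")
```

```text
[483.40381584 288.96453526 273.53570659] [-0.57359075  1.15478879  0.51916765]
```

View pics/s2.png

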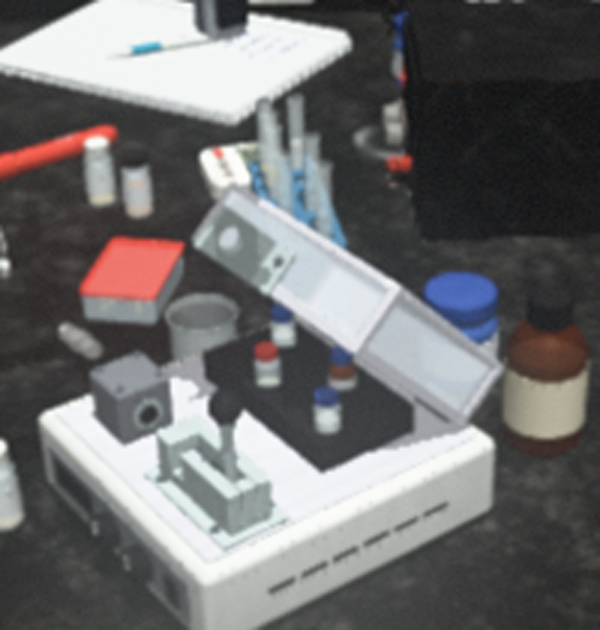

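View pics/c2.png

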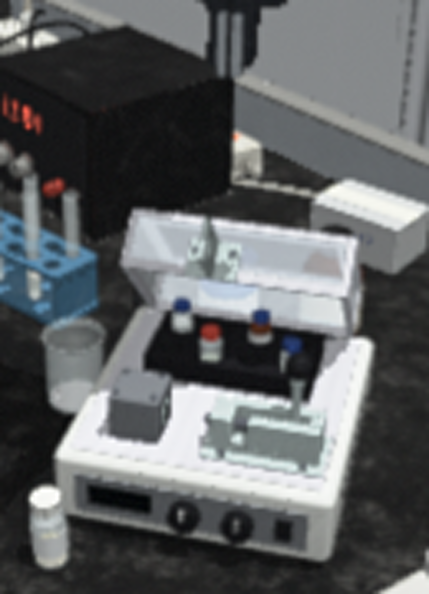

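The call was refused because it left out roll, so nothing moved. The fingertips are visible in both views, so I'll use that to check the tip reach.

Run:
```python
from h import *
t=env.read_state()["tool_pos"]
for n in("scene","side"):
  for d in (0,11,20,30): print(n,d,proj(camera_model(n),t-[0,0,d]).round(1))
x,r=tri([camera_model("scene"),camera_model("side")],[(259.7,123.3),(213.5,91)]);print(x,r)
```

```text
scene 0 [[260.3 127.9]]
scene 11 [[260.1 133.3]]
scene 20 [[260.  137.6]]
scene 30 [[259.8 142.3]]
side 0 [[213.   98.6]]
side 11 [[213.5 105.8]]
side 20 [[213.9 111.6]]
side 30 [[214.3 118. ]]
[484.16747312 292.60294689 282.85201386] [np.float64(0.97913709321701), np.float64(0.9791370932169253)]
```

Request:
carry_out:
  motion:
    - {"tx": 0.03,"ty": 0.005,"tz": -0.02,"roll": 0}
    - {"tx": 0.054,"ty": 0.01,"tz": -0.05,"roll": 0}
    - {"tx": 0.054,"ty": 0.01,"tz": -0.078,"roll": 0}
    - {"tx": 0.054,"ty": 0.01,"tz": -0.078,"roll": 0}
    - {"tx": 0.054,"ty": 0.01,"tz": -0.078,"roll": 0}
  jaw: 1

```text
time_s: 2.05
tool_pos: [536.9, 298.6, 194.8]
tool_rot: [[-0.818, -0.575, -0.004], [-0.575, 0.818, -0.001], [0.004, 0.001, -1.0]]
ft_force: [-0.8, -0.1, 1.0]
gripper_width: -0.1
```

Run:
```python
from h import *
print(env.read_state()["tool_pos"],env.read_state()["ft_force"])
snap("side","s3",(140,80,340,290),2.8); snap("scene","c3",(190,100,320,280),3.3)
```

```text
[536.85930717 298.61760664 194.79535698] [-0.82228409 -0.06413607  0.99793048]
```

View pics/s3.png

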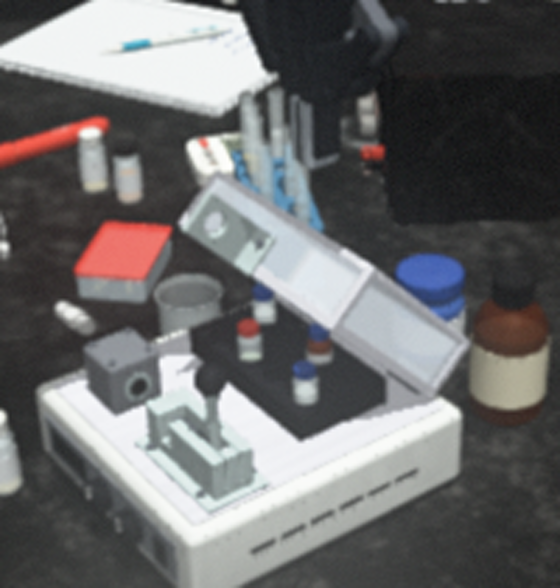

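View pics/c3.png

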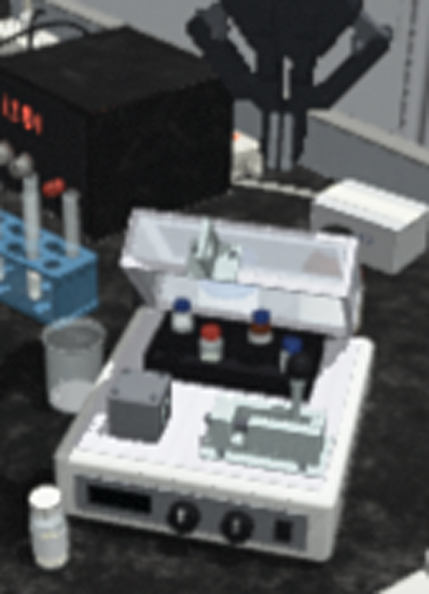

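Run:
```python
from h import *
t=env.read_state()["tool_pos"]
for n in("scene","side"):
  for d in (-10,0,11,20): print(n,d,proj(camera_model(n),t-[0,0,d]).round(1))
im=cv2.imread("pics/c3_raw.png")[120:185,250:310]
cv2.imwrite("pics/c3t.png",cv2.resize(im,None,fx=8,fy=8,interpolation=cv2.INTER_NEAREST))
```

```text
scene -10 [[275.6 149.9]]
scene 0 [[275.4 154.2]]
scene 11 [[275.1 158.9]]
scene 20 [[274.9 162.6]]
side -10 [[252.6 136.3]]
side 0 [[252.8 142.3]]
side 11 [[252.9 148.7]]
side 20 [[253. 154.]]
```

View pics/c3t.png

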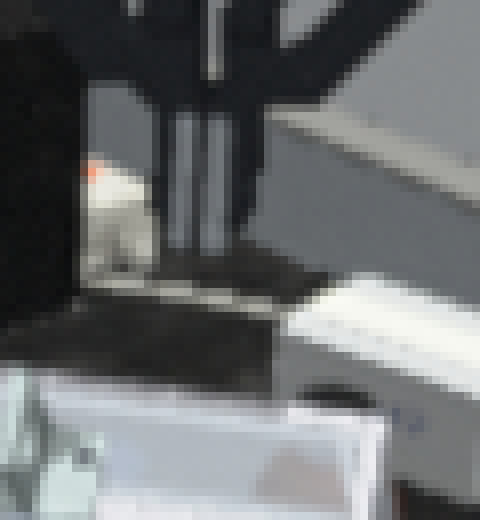

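The white cable behind the gripper isn't interrupted where the nominal tip would be, so the fingertips may sit a few mm higher than nominal. I'll go straight down and find contact by force.

Request:
carry_out:
  motion:
    - {"tx": 0,"ty": 0,"tz": -0.004,"roll": 0}
    - {"tx": 0,"ty": 0,"tz": -0.008,"roll": 0}
    - {"tx": 0,"ty": 0,"tz": -0.012,"roll": 0}
    - {"tx": 0,"ty": 0,"tz": -0.016,"roll": 0}
    - {"tx": 0,"ty": 0,"tz": -0.019,"roll": 0}
    - {"tx": 0,"ty": 0,"tz": -0.022,"roll": 0}
    - {"tx": 0,"ty": 0,"tz": -0.024,"roll": 0}
    - {"tx": 0,"ty": 0,"tz": -0.024,"roll": 0}
  jaw: 1

```text
time_s: 2.82
tool_pos: [538.3, 297.9, 171.0]
tool_rot: [[-0.819, -0.573, -0.001], [-0.573, 0.819, -0.0], [0.001, 0.0, -1.0]]
ft_force: [-1.0, -1.1, -0.7]
gripper_width: 0.1
```

Run:
```python
from h import *
snap("side","s4",(190,100,310,220),4.8); snap("scene","c4",(215,120,315,220),5)
snap("wrist","w4",None,1.5)
```

```text
(no output)
```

View pics/s4.png

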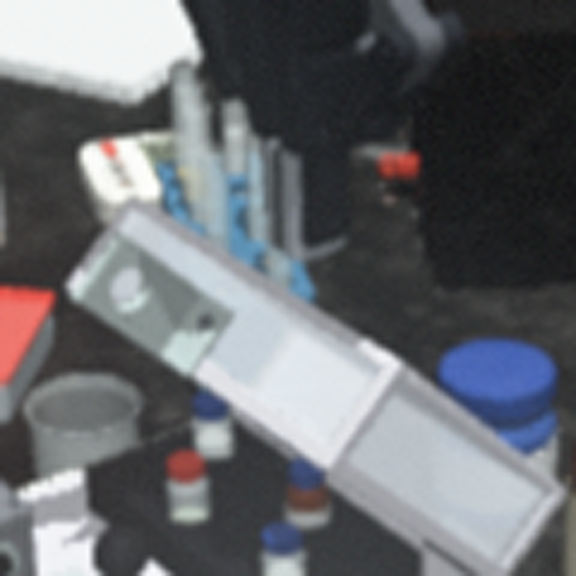

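View pics/c4.png

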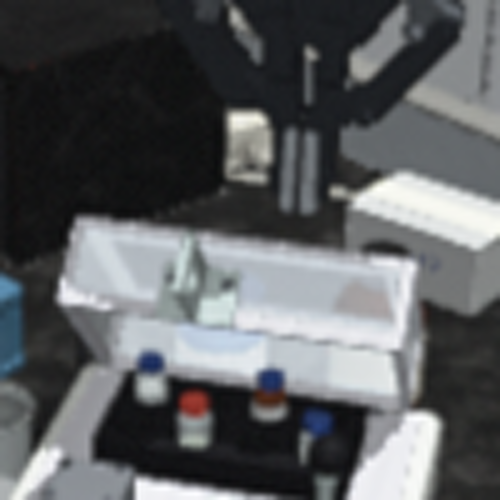

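View pics/w4.png

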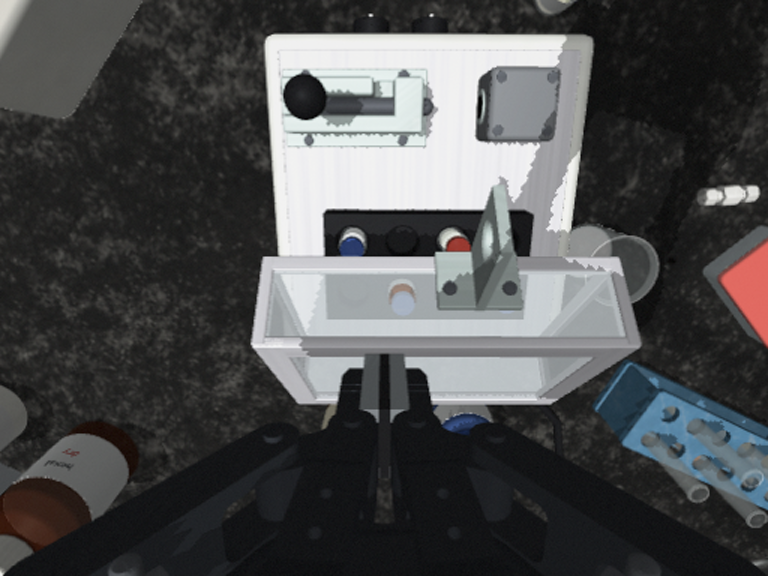

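The tip is still just above the guard: the scene view puts it at about (300,212) zoom, and the wrist view shows it right behind the upper edge. I'll continue straight down.

Request:
carry_out:
  motion:
    - {"tx": 0,"ty": 0,"tz": -0.003,"roll": 0}
    - {"tx": 0,"ty": 0,"tz": -0.006,"roll": 0}
    - {"tx": 0,"ty": 0,"tz": -0.009,"roll": 0}
    - {"tx": 0,"ty": 0,"tz": -0.012,"roll": 0}
    - {"tx": 0,"ty": 0,"tz": -0.015,"roll": 0}
    - {"tx": 0,"ty": 0,"tz": -0.018,"roll": 0}
    - {"tx": 0,"ty": 0,"tz": -0.021,"roll": 0}
    - {"tx": 0,"ty": 0,"tz": -0.024,"roll": 0}
  jaw: 1

```text
time_s: 3.63
tool_pos: [538.5, 297.8, 150.7]
tool_rot: [[-0.819, -0.574, 0.001], [-0.574, 0.819, 0.0], [-0.001, -0.001, -1.0]]
ft_force: [-12.9, -7.0, 36.0]
gripper_width: -0.0
```

Run:
```python
from h import *
snap("side","s5",(190,100,310,220),4.8); snap("scene","c5",(215,120,315,220),5)
```

```text
(no output)
```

View pics/s5.png

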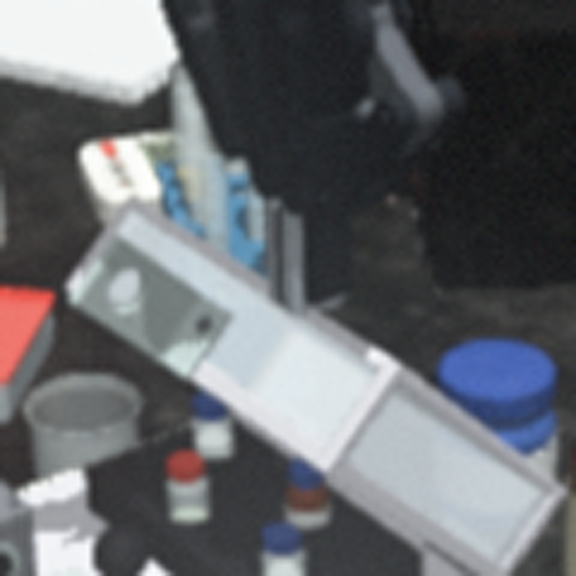

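View pics/c5.png

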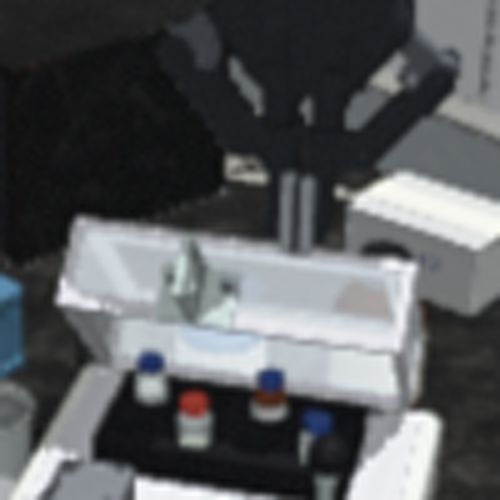

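The force is 36 N and the guard hasn't turned. The tip sits on the edge, and the push points almost through the hinge line. I'll lift off at once, then push from behind the top face instead.

Request:
carry_out:
  motion:
    - {"tx": 0,"ty": 0,"tz": 0.006,"roll": 0}
    - {"tx": 0,"ty": 0,"tz": 0.014,"roll": 0}
    - {"tx": 0,"ty": 0,"tz": 0.02,"roll": 0}
    - {"tx": 0,"ty": 0,"tz": 0.02,"roll": 0}
  jaw: 1

```text
time_s: 4.07
tool_pos: [539.3, 298.4, 169.0]
tool_rot: [[-0.819, -0.573, 0.002], [-0.573, 0.819, 0.001], [-0.003, -0.0, -1.0]]
ft_force: [-0.3, 0.8, 0.4]
gripper_width: -0.2
```

Run:
```python
from h import *
t=env.read_state()["tool_pos"];print(t,env.read_state()["ft_force"])
t5=np.array([538.5,297.8,150.7])
for n in("scene","side"):
  for d in (-20,-10,0,11): print(n,d,proj(camera_model(n),t5-[0,0,d]).round(1),proj(camera_model(n),t-[0,0,d]).round(1))
snap("side","s6",(190,100,310,220),4.8); snap("scene","c6",(215,120,315,220),5)
```

```text
[539.30631939 298.39359204 169.00980841] [-0.27938612  0.78871654  0.44802107]
scene -20 [[275.1 165.9]] [[275.7 158. ]]
scene -10 [[274.9 170. ]] [[275.4 162.2]]
scene 0 [[274.7 174. ]] [[275.2 166.3]]
scene 11 [[274.4 178.4]] [[274.9 170.8]]
side -20 [[253.1 158.5]] [[253.4 147.7]]
side -10 [[253.3 164.2]] [[253.6 153.6]]
side 0 [[253.4 169.9]] [[253.7 159.3]]
side 11 [[253.5 176. ]] [[253.8 165.6]]
```

View pics/s6.png

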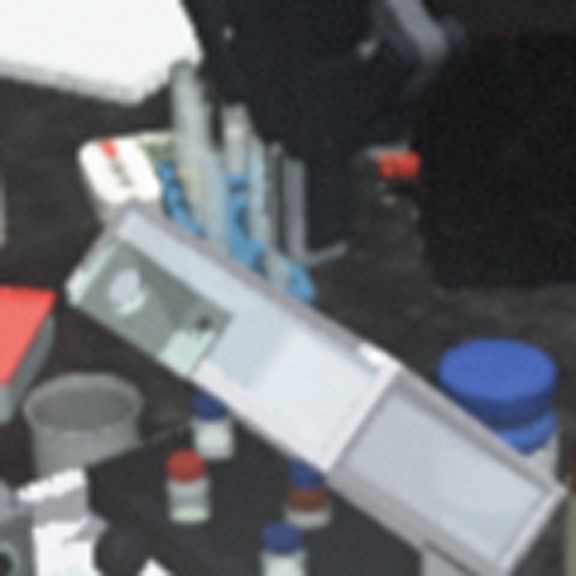

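View pics/c6.png

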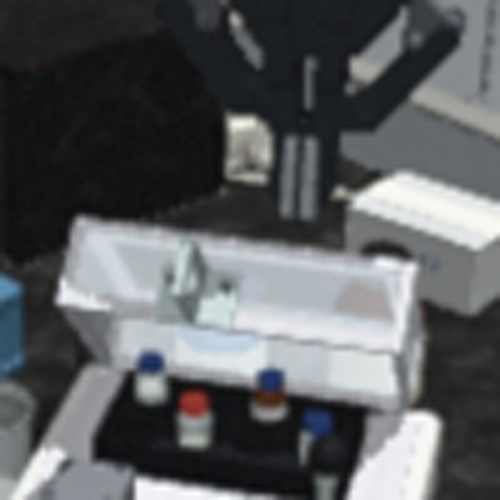

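Run:
```python
from h import *
print(env.tip_reach)
im=cv2.imread("pics/w4_raw.png")[220:345,190:320]
cv2.imwrite("pics/w4t.png",cv2.resize(im,None,fx=5,fy=5,interpolation=cv2.INTER_CUBIC)[:600])
m=camera_model("wrist");t=env.read_state()["tool_pos"]
for d in (-20,-10,0,11):print(d,proj(m,[t-[0,0,d]]))
```

```text
11.0
-20 [[254.95540381 258.50892019]]
-10 [[255.00728595 248.97059949]]
0 [[255.05345354 240.48550486]]
11 [[255.09869669 232.17270834]]
```

View pics/w4t.png

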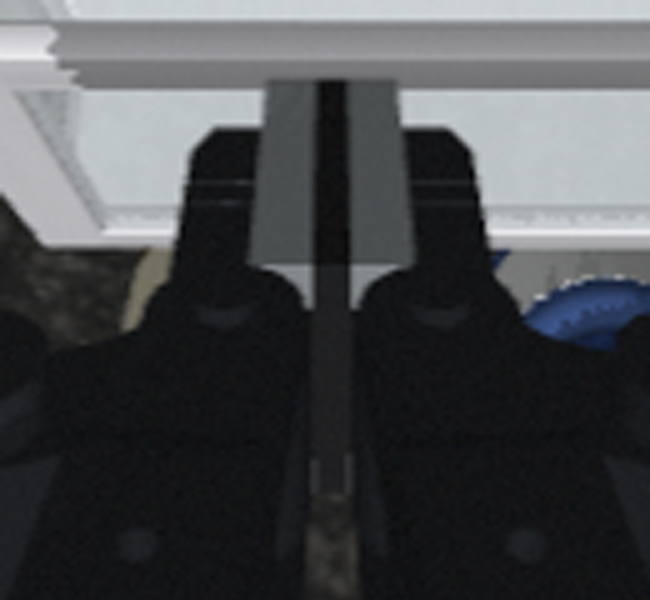

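Run:
```python
from h import *
m=camera_model("wrist");s=env.read_state();t=s["tool_pos"];R=s["tool_rot"]
for d in (-15,-10,-5,0,5,11):
  p=proj(m,[t+R@np.array([11,y,d]) for y in(-14,0,14)]+[t+R@np.array([-11,0,d])]).round(1);print(d,p.tolist())
```

```text
-15 [[227.3, 234.3], [254.9, 234.3], [282.6, 234.2], [255.0, 272.1]]
-10 [[228.2, 230.1], [255.0, 230.1], [281.8, 230.1], [255.0, 267.1]]
-5 [[229.0, 226.2], [255.0, 226.2], [281.0, 226.2], [255.1, 262.3]]
0 [[229.8, 222.5], [255.0, 222.5], [280.3, 222.5], [255.1, 257.8]]
5 [[230.5, 219.0], [255.0, 219.0], [279.6, 219.0], [255.1, 253.5]]
11 [[231.3, 215.1], [255.1, 215.1], [278.9, 215.1], [255.1, 248.6]]
```

The wrist view confirms the closed tips sit about 12 mm behind the TCP, that is, above it. I'll use that measured value: move behind the top face and lower there.

Request:
carry_out:
  motion:
    - {"tx": 0.008,"ty": 0.0055,"tz": 0,"roll": 0}
    - {"tx": 0.0155,"ty": 0.011,"tz": 0,"roll": 0}
    - {"tx": 0.0155,"ty": 0.011,"tz": -0.006,"roll": 0}
    - {"tx": 0.0155,"ty": 0.011,"tz": -0.012,"roll": 0}
    - {"tx": 0.0155,"ty": 0.011,"tz": -0.018,"roll": 0}
    - {"tx": 0.0155,"ty": 0.011,"tz": -0.024,"roll": 0}
    - {"tx": 0.0155,"ty": 0.011,"tz": -0.024,"roll": 0}
  jaw: 1

```text
time_s: 4.75
tool_pos: [552.8, 308.5, 141.5]
tool_rot: [[-0.819, -0.573, -0.003], [-0.573, 0.819, -0.001], [0.004, 0.001, -1.0]]
ft_force: [-0.2, -0.0, -0.7]
gripper_width: -0.1
```

Run:
```python
from h import *
snap("side","s7",(190,100,310,220),4.8); snap("wrist","w7",None,1.5)
```

```text
(no output)
```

View pics/s7.png

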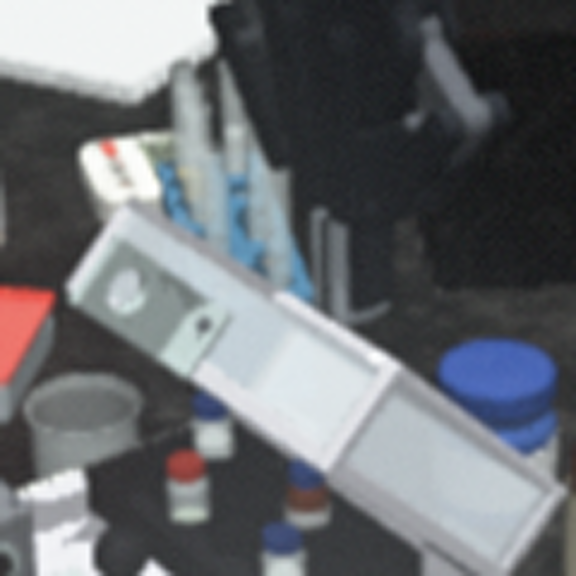

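View pics/w7.png

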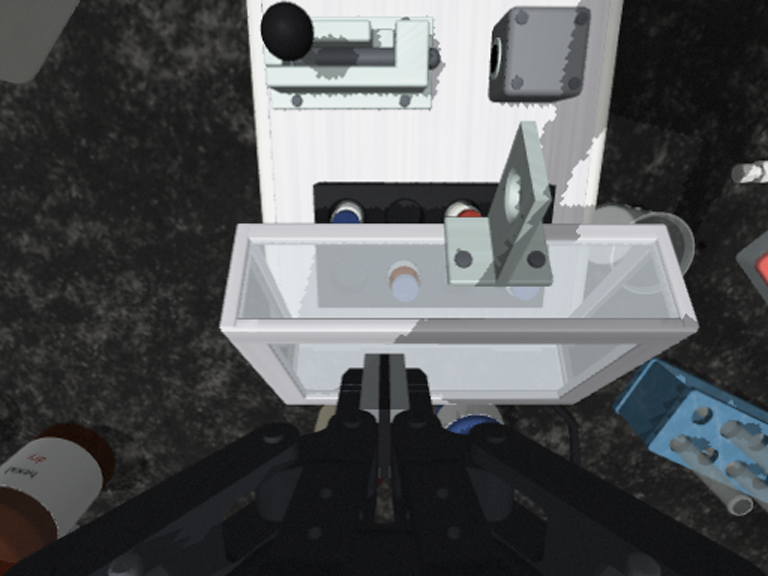

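Request:
carry_out:
  motion:
    - {"tx": -0.004,"ty": -0.0027,"tz": -0.001,"roll": 0}
    - {"tx": -0.0078,"ty": -0.0055,"tz": -0.003,"roll": 0}
    - {"tx": -0.0116,"ty": -0.0082,"tz": -0.005,"roll": 0}
    - {"tx": -0.015,"ty": -0.0105,"tz": -0.008,"roll": 0}
    - {"tx": -0.0183,"ty": -0.013,"tz": -0.011,"roll": 0}
    - {"tx": -0.0216,"ty": -0.0152,"tz": -0.014,"roll": 0}
    - {"tx": -0.0216,"ty": -0.0152,"tz": -0.014,"roll": 0}
  jaw: 1

```text
time_s: 5.43
tool_pos: [531.3, 293.1, 128.9]
tool_rot: [[-0.819, -0.573, -0.002], [-0.573, 0.819, -0.001], [0.002, 0.0, -1.0]]
ft_force: [-0.2, 0.3, 0.8]
gripper_width: -0.0
```

Run:
```python
from h import *
snap("side","s8",(190,100,310,220),4.8); snap("wrist","w8",None,1.5)
```

```text
(no output)
```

View pics/s8.png

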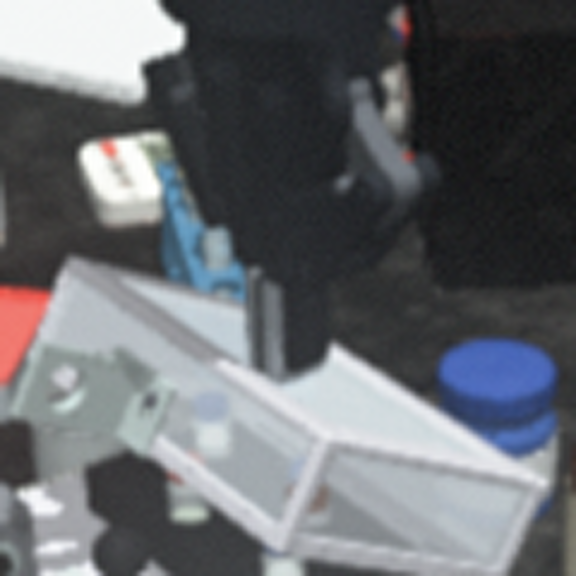

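View pics/w8.png

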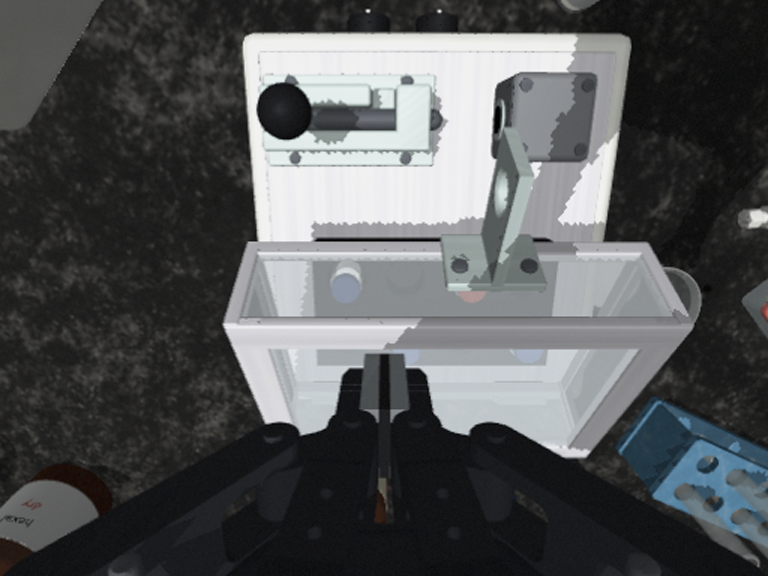

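The guard is swinging shut in front of the tip, with its front edge now much lower in the side view. I'll follow the arc.

Request:
carry_out:
  motion:
    - {"tx": -0.003,"ty": -0.002,"tz": -0.003,"roll": 0}
    - {"tx": -0.006,"ty": -0.004,"tz": -0.0065,"roll": 0}
    - {"tx": -0.009,"ty": -0.0063,"tz": -0.01,"roll": 0}
    - {"tx": -0.0115,"ty": -0.008,"tz": -0.0135,"roll": 0}
    - {"tx": -0.014,"ty": -0.01,"tz": -0.017,"roll": 0}
    - {"tx": -0.0166,"ty": -0.0117,"tz": -0.021,"roll": 0}
    - {"tx": -0.019,"ty": -0.0133,"tz": -0.025,"roll": 0}
    - {"tx": -0.021,"ty": -0.0148,"tz": -0.029,"roll": 0}
    - {"tx": -0.021,"ty": -0.0148,"tz": -0.029,"roll": 0}
  jaw: 1

```text
time_s: 6.28
tool_pos: [510.6, 278.6, 99.5]
tool_rot: [[-0.819, -0.573, -0.002], [-0.573, 0.819, -0.001], [0.002, 0.001, -1.0]]
ft_force: [0.4, 0.1, 0.3]
gripper_width: -0.1
```

Run:
```python
from h import *
snap("side","s9",(140,110,320,290),3.3);
```

```text
(no output)
```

View pics/s9.png

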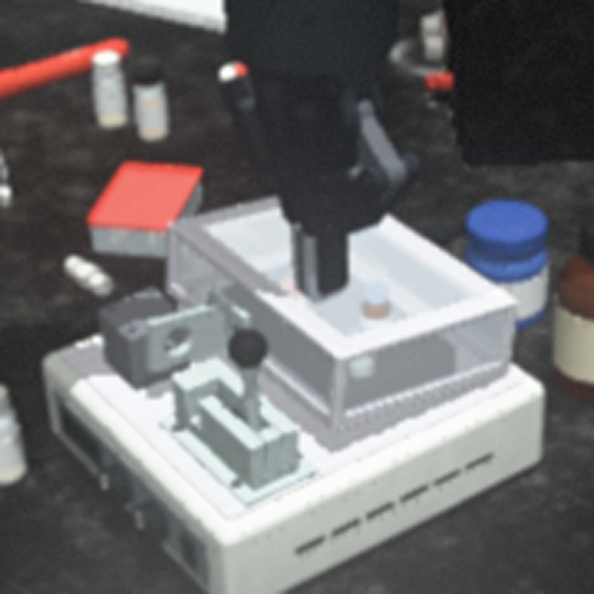

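The guard is nearly shut. The last part is mainly downward, in small steps.

Request:
carry_out:
  motion:
    - {"tx": -0.001,"ty": -0.001,"tz": -0.0025,"roll": 0}
    - {"tx": -0.002,"ty": -0.0015,"tz": -0.005,"roll": 0}
    - {"tx": -0.003,"ty": -0.002,"tz": -0.007,"roll": 0}
    - {"tx": -0.003,"ty": -0.002,"tz": -0.009,"roll": 0}
    - {"tx": -0.003,"ty": -0.002,"tz": -0.009,"roll": 0}
    - {"tx": -0.003,"ty": -0.002,"tz": -0.009,"roll": 0}
  jaw: 1

```text
time_s: 6.83
tool_pos: [508.4, 277.1, 91.4]
tool_rot: [[-0.819, -0.574, -0.0], [-0.574, 0.819, 0.0], [0.0, 0.0, -1.0]]
ft_force: [0.4, 0.3, 0.3]
gripper_width: -0.1
```

Request:
carry_out:
  motion:
    - {"tx": 0,"ty": 0,"tz": -0.001,"roll": 0}
    - {"tx": 0,"ty": 0,"tz": -0.002,"roll": 0}
    - {"tx": 0,"ty": 0,"tz": -0.003,"roll": 0}
    - {"tx": 0,"ty": 0,"tz": -0.003,"roll": 0}
  jaw: 1

```text
time_s: 7.17
tool_pos: [508.4, 277.1, 89.3]
tool_rot: [[-0.819, -0.574, 0.0], [-0.574, 0.819, 0.0], [-0.0, -0.0, -1.0]]
ft_force: [-3.9, -0.6, 5.6]
gripper_width: -0.1
```

Run:
```python
from h import *
snap("side","s10",(140,110,320,290),3.3); snap("wrist","w10",None,1.5)
```

```text
(no output)
```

View pics/s10.png

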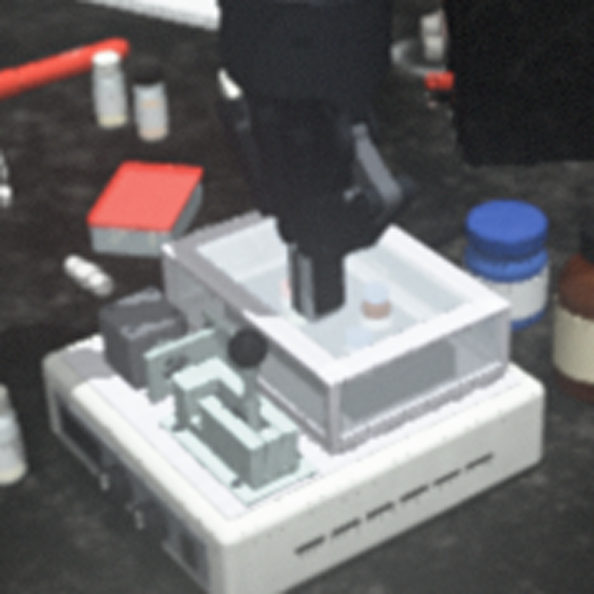

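View pics/w10.png

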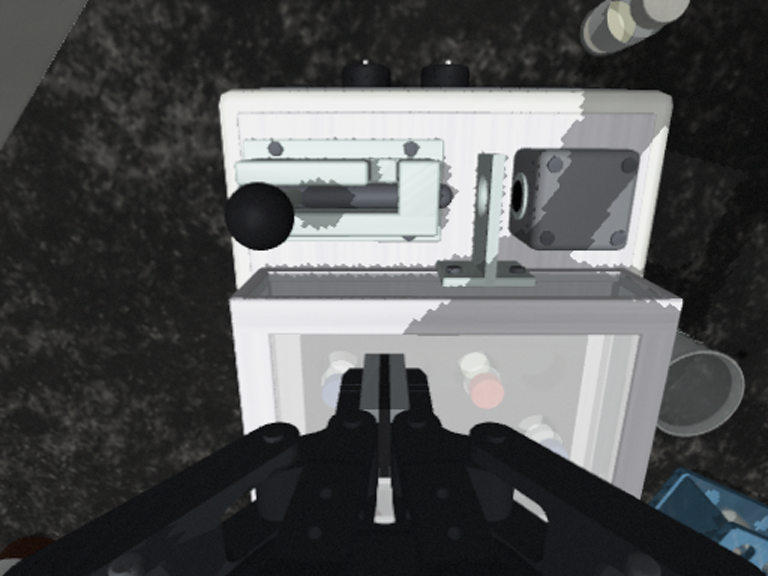

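Contact is at 5.6 N and the guard looks shut in both views. I'll press slightly more to seat it on the seal.

Request:
carry_out:
  motion:
    - {"tx": 0,"ty": 0,"tz": -0.0007,"roll": 0}
    - {"tx": 0,"ty": 0,"tz": -0.0014,"roll": 0}
    - {"tx": 0,"ty": 0,"tz": -0.0014,"roll": 0}
    - {"tx": 0,"ty": 0,"tz": -0.0014,"roll": 0}
  jaw: 1

```text
time_s: 7.6
tool_pos: [508.5, 277.1, 89.2]
tool_rot: [[-0.819, -0.574, 0.001], [-0.574, 0.819, 0.0], [-0.001, -0.0, -1.0]]
ft_force: [-4.3, -2.8, 14.7]
gripper_width: -0.2
```

The guard is seated: the force rose to 14.7 N with no movement. I'll lift off, check it stays shut, and work out the next target.

Request:
carry_out:
  motion:
    - {"tx": 0,"ty": 0,"tz": 0.01,"roll": 0}
    - {"tx": 0,"ty": 0,"tz": 0.04,"roll": 0}
    - {"tx": 0,"ty": 0,"tz": 0.07,"roll": 0}
    - {"tx": 0,"ty": 0,"tz": 0.07,"roll": 0}
  jaw: 1

```text
time_s: 7.93
tool_pos: [511.5, 278.4, 163.4]
tool_rot: [[-0.819, -0.574, 0.01], [-0.574, 0.819, 0.004], [-0.01, -0.002, -1.0]]
ft_force: [1.5, 0.5, 0.7]
gripper_width: 0.0
```

```bash
cat >> h.py <<'E'
P=np.array([499.1,300.8]);Y=np.radians(35.19);c,s=np.cos(Y),np.sin(Y)
inv=lambda X:np.array([[c,s],[-s,c]])@(np.array(X)[:2]-P)
fwd=lambda x,y:np.array([[c,-s],[s,c]])@np.array([x,y])+P
E
python3 - <<'E'
from h import *
import pickle
m=snap("wrist","w11",None,1.5);snap("side","s11",(140,110,320,290),3.3)
t=env.read_state()["tool_pos"];print(t,inv(t),"target d",fwd(-66,-90)-t[:2])
m1=pickle.load(open("w1.pkl","rb"))
for u in ((165,183),(75,183),(245,15)): print([inv(onz(m1,(u[0]/1.5,u[1]/1.5),z)).round(0).tolist() for z in (0,60,100,)])
E
```

```text
[509.14224455 277.41154537 158.57968839] [ -5.27154614 -24.9013511 ] target d [-12.11437506 -88.19875913]
[[-65.0, -202.0], [-69.0, -174.0], [-72.0, -155.0]]
[[-65.0, -286.0], [-70.0, -246.0], [-73.0, -219.0]]
[[-201.0, -115.0], [-187.0, -99.0], [-177.0, -89.0]]
```

View pics/w11.png

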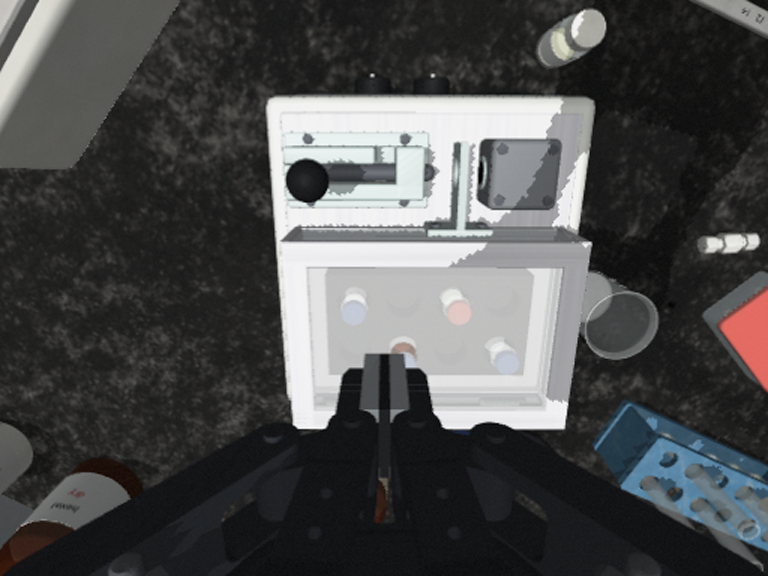

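View pics/s11.png

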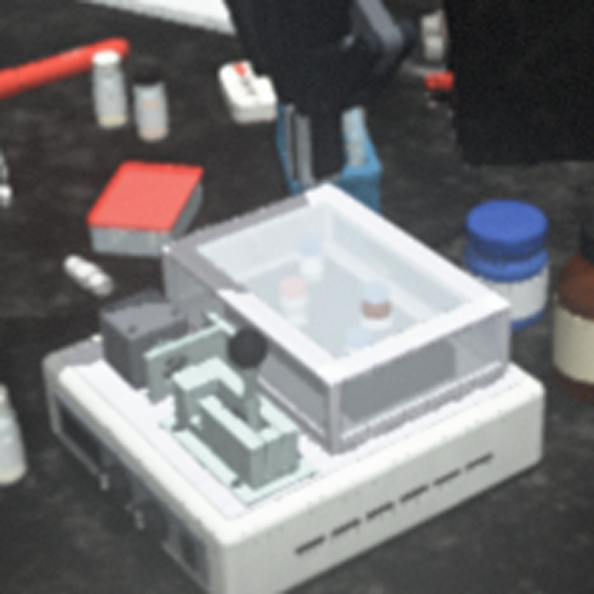

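The guard stayed shut after lift-off: its frame is flat, the eye is on the bolt line, and the samples are standing. Next I'll move to the knob's -y side and lower there.

Request:
carry_out:
  motion:
    - {"tx": -0.003,"ty": -0.022,"tz": 0,"roll": 0}
    - {"tx": -0.006,"ty": -0.044,"tz": 0,"roll": 0}
    - {"tx": -0.009,"ty": -0.066,"tz": 0,"roll": 0}
    - {"tx": -0.012,"ty": -0.088,"tz": 0,"roll": 0}
    - {"tx": -0.012,"ty": -0.088,"tz": -0.015,"roll": 0}
    - {"tx": -0.012,"ty": -0.088,"tz": -0.03,"roll": 0}
    - {"tx": -0.012,"ty": -0.088,"tz": -0.045,"roll": 0}
    - {"tx": -0.012,"ty": -0.088,"tz": -0.06,"roll": 0}
    - {"tx": -0.012,"ty": -0.088,"tz": -0.06,"roll": 0}
  jaw: 1

```text
time_s: 8.78
tool_pos: [493.8, 188.3, 93.3]
tool_rot: [[-0.819, -0.573, -0.008], [-0.573, 0.819, -0.002], [0.007, 0.003, -1.0]]
ft_force: [-1.2, 0.0, -0.3]
gripper_width: -0.1
```

Run:
```python
from h import *
m=snap("wrist","w12",None,1.5);snap("side","s12",(140,110,320,290),3.3)
t=env.read_state()["tool_pos"];print(t,inv(t))
```

```text
[495.6386904  188.88048655  96.23057146] [-67.32680123 -89.47100083]
```

View pics/w12.png

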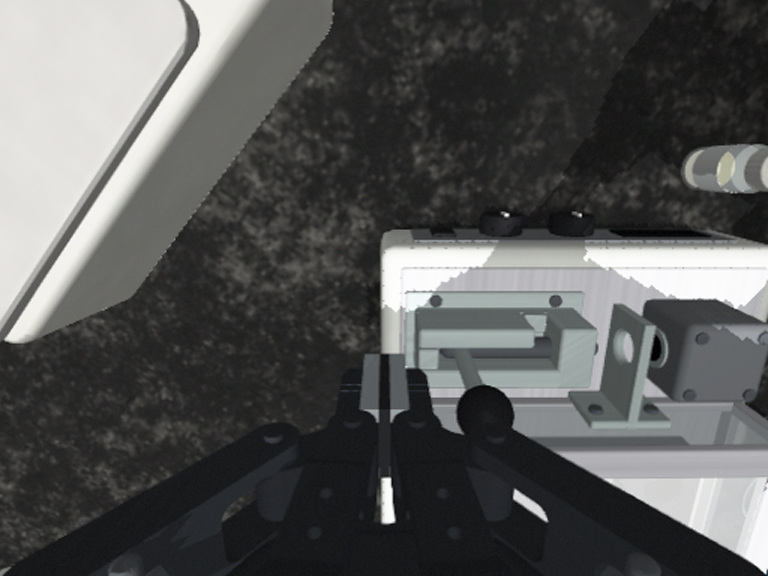

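View pics/s12.png

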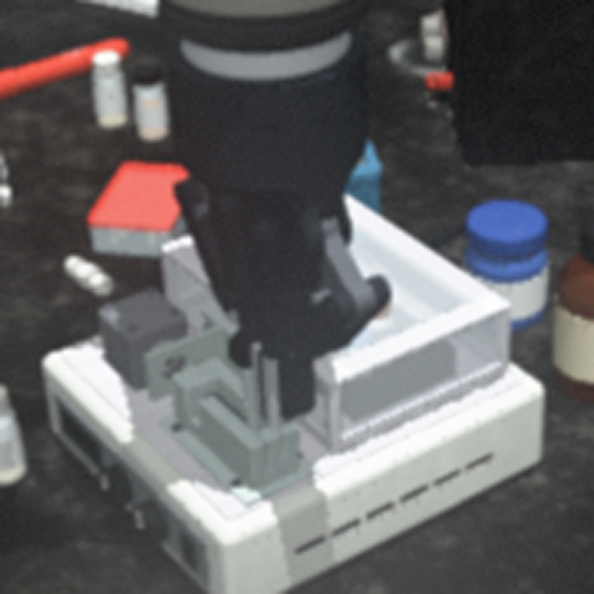

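The knob lies near the spread finger links at this depth, so I'll raise about 8 mm so only the fingertip part touches it, then push slowly along +y.

Request:
carry_out:
  motion:
    - {"tx": 0.001,"ty": 0.001,"tz": 0.004,"roll": 0}
    - {"tx": 0.001,"ty": 0.001,"tz": 0.008,"roll": 0}
    - {"tx": -0.001,"ty": 0.0035,"tz": 0.008,"roll": 0}
    - {"tx": -0.0025,"ty": 0.006,"tz": 0.008,"roll": 0}
    - {"tx": -0.004,"ty": 0.008,"tz": 0.008,"roll": 0}
    - {"tx": -0.0055,"ty": 0.01,"tz": 0.008,"roll": 0}
    - {"tx": -0.007,"ty": 0.012,"tz": 0.008,"roll": 0}
    - {"tx": -0.0085,"ty": 0.014,"tz": 0.008,"roll": 0}
    - {"tx": -0.0105,"ty": 0.017,"tz": 0.008,"roll": 0}
    - {"tx": -0.0105,"ty": 0.017,"tz": 0.008,"roll": 0}
  jaw: 1

```text
time_s: 9.72
tool_pos: [485.7, 206.6, 105.3]
tool_rot: [[-0.819, -0.574, 0.0], [-0.574, 0.819, 0.0], [-0.0, 0.0, -1.0]]
ft_force: [-0.5, 0.6, 0.7]
gripper_width: -0.2
```

Run:
```python
from h import *
m=snap("wrist","w13",None,1.5)
t=env.read_state()["tool_pos"];print(t,inv(t),env.read_state()["ft_force"])
```

```text
[485.69249478 206.40831317 105.2381522 ] [-65.35417902 -69.41457357] [0.64230074 0.06254994 0.46218954]
```

View pics/w13.png

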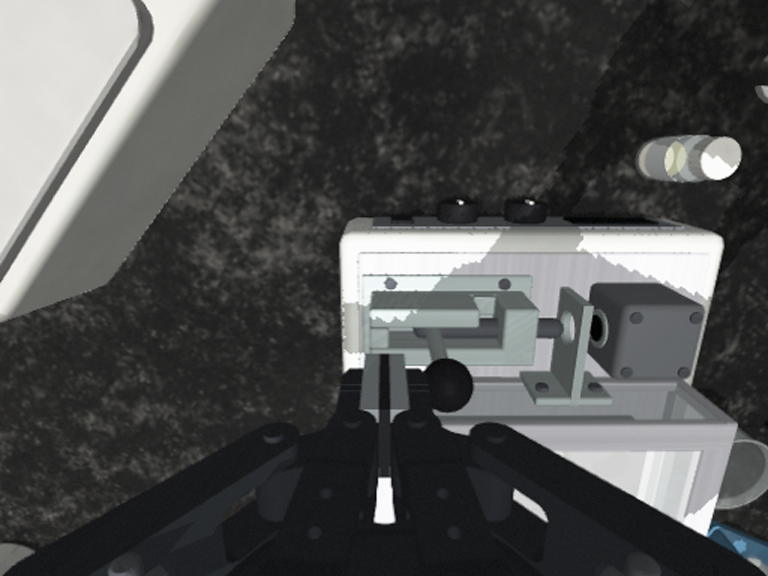

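The knob touches the finger's side and the bolt is sliding into the eye. I'll continue.

Request:
carry_out:
  motion:
    - {"tx": -0.001,"ty": 0.0015,"tz": 0,"roll": 0}
    - {"tx": -0.002,"ty": 0.003,"tz": 0,"roll": 0}
    - {"tx": -0.003,"ty": 0.0045,"tz": 0,"roll": 0}
    - {"tx": -0.0045,"ty": 0.0065,"tz": 0,"roll": 0}
    - {"tx": -0.006,"ty": 0.0085,"tz": 0,"roll": 0}
    - {"tx": -0.0072,"ty": 0.0102,"tz": 0,"roll": 0}
    - {"tx": -0.0085,"ty": 0.012,"tz": 0,"roll": 0}
    - {"tx": -0.0097,"ty": 0.0137,"tz": 0,"roll": 0}
    - {"tx": -0.0109,"ty": 0.0155,"tz": 0,"roll": 0}
    - {"tx": -0.0109,"ty": 0.0155,"tz": 0,"roll": 0}
  jaw: 1

```text
time_s: 10.6
tool_pos: [474.8, 221.9, 105.2]
tool_rot: [[-0.819, -0.574, -0.0], [-0.574, 0.819, 0.0], [-0.0, 0.0, -1.0]]
ft_force: [0.7, -0.5, 0.5]
gripper_width: -0.0
```

Run:
```python
from h import *
m=snap("wrist","w14",None,1.5)
t=env.read_state()["tool_pos"];print(t,inv(t),env.read_state()["ft_force"])
```

```text
[474.77800204 221.84622721 105.18580094] [-65.37728834 -50.50809828] [ 0.25047021  0.59293922 -0.16615071]
```

View pics/w14.png

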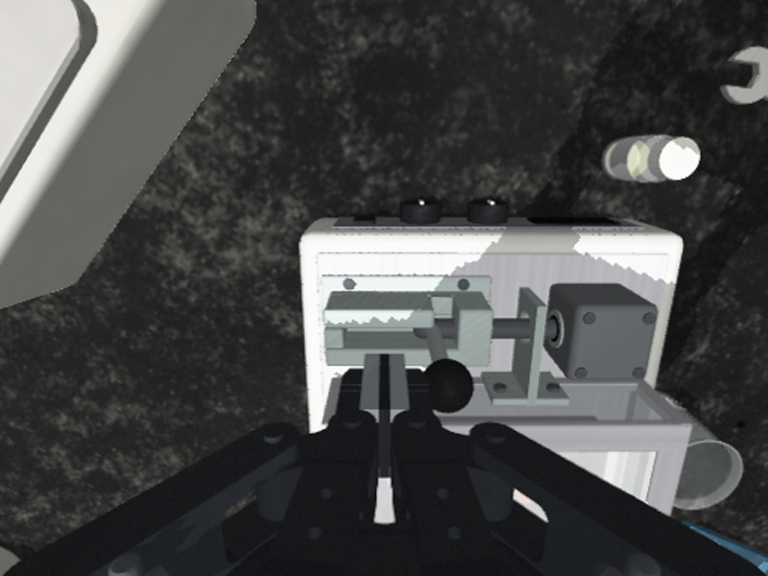

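The bolt has passed through the eye into the socket. A few more mm to the stop, watching force.

Request:
carry_out:
  motion:
    - {"tx": -0.0006,"ty": 0.0008,"tz": 0,"roll": 0}
    - {"tx": -0.0012,"ty": 0.0016,"tz": 0,"roll": 0}
    - {"tx": -0.0017,"ty": 0.0025,"tz": 0,"roll": 0}
    - {"tx": -0.0017,"ty": 0.0025,"tz": 0,"roll": 0}
  jaw: 1

```text
time_s: 10.98
tool_pos: [473.2, 224.1, 105.2]
tool_rot: [[-0.819, -0.574, -0.0], [-0.574, 0.819, 0.0], [0.0, 0.0, -1.0]]
ft_force: [1.1, 0.4, 0.2]
gripper_width: 0.1
```

Request:
carry_out:
  motion:
    - {"tx": -0.0006,"ty": 0.0008,"tz": 0,"roll": 0}
    - {"tx": -0.0012,"ty": 0.0016,"tz": 0,"roll": 0}
    - {"tx": -0.0012,"ty": 0.0016,"tz": 0,"roll": 0}
    - {"tx": -0.0012,"ty": 0.0016,"tz": 0,"roll": 0}
  jaw: 1

```text
time_s: 11.32
tool_pos: [472.0, 225.7, 105.2]
tool_rot: [[-0.819, -0.574, -0.0], [-0.574, 0.819, 0.0], [0.0, 0.0, -1.0]]
ft_force: [0.2, -1.7, -0.0]
gripper_width: -0.2
```

Request:
carry_out:
  motion:
    - {"tx": -0.0006,"ty": 0.0008,"tz": 0,"roll": 0}
    - {"tx": -0.0006,"ty": 0.0008,"tz": 0,"roll": 0}
    - {"tx": -0.0006,"ty": 0.0008,"tz": 0,"roll": 0}
  jaw: 1

```text
time_s: 11.57
tool_pos: [471.5, 226.5, 105.2]
tool_rot: [[-0.819, -0.574, -0.0], [-0.574, 0.819, 0.0], [-0.0, 0.0, -1.0]]
ft_force: [0.6, 0.1, 0.1]
gripper_width: 0.0
```

Run:
```python
from h import *
m=snap("wrist","w15",None,1.5);snap("side","s15",(140,110,320,290),3.3)
t=env.read_state()["tool_pos"];print(t,inv(t),env.read_state()["ft_force"])
```

```text
[471.48807397 226.48084353 105.19835494] [-65.39508563 -44.82452736] [ 0.60756862 -0.08862792  0.12515563]
```

View pics/w15.png

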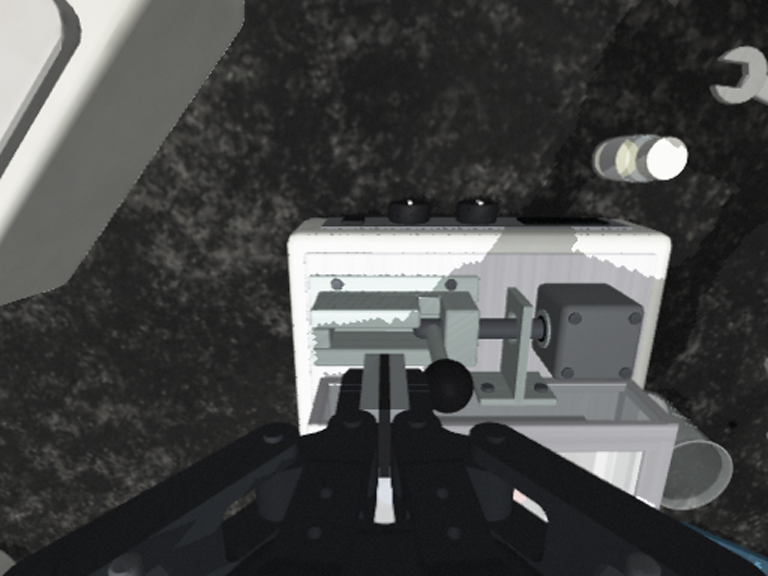

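Run:
```python
from h import *
m=camera_model("wrist")
im=cv2.imread("pics/w15_raw.png");print(im[257,298])
for n,u in (("w15 knob",(448,386)),):
    print(inv(onz(m,((u[0]+.5)/1.5-.5,(u[1]+.5)/1.5-.5),124)))
```

```text
[32 30 31]
[-65.34111691 -22.77430255]
```

Request:
carry_out:
  motion:
    - {"tx": -0.0005,"ty": 0.0007,"tz": 0,"roll": 0}
    - {"tx": -0.0009,"ty": 0.0012,"tz": 0,"roll": 0}
    - {"tx": -0.0009,"ty": 0.0012,"tz": 0,"roll": 0}
  jaw: 1

```text
time_s: 11.92
tool_pos: [470.9, 227.5, 105.3]
tool_rot: [[-0.819, -0.574, 0.001], [-0.574, 0.819, -0.0], [-0.0, -0.001, -1.0]]
ft_force: [2.2, -2.0, 0.7]
gripper_width: -0.3
```

Request:
carry_out:
  motion:
    - {"tx": -0.0006,"ty": 0.0008,"tz": 0,"roll": 0}
    - {"tx": -0.0006,"ty": 0.0008,"tz": 0,"roll": 0}
    - {"tx": -0.0006,"ty": 0.0008,"tz": 0,"roll": 0}
  jaw: 1

```text
time_s: 12.17
tool_pos: [470.7, 227.8, 105.3]
tool_rot: [[-0.819, -0.574, 0.001], [-0.574, 0.819, -0.001], [-0.0, -0.001, -1.0]]
ft_force: [2.5, -5.2, -0.3]
gripper_width: 0.1
```

The bolt is at its stop: 5.8 N with no further travel, and the knob measures y ≈ -22.8, so travel is about 35 mm. Next I'll back off along -y, lift and move behind the knob on its +x side.

Run:
```python
from h import *
t=np.array([470.7,227.8]);print(inv(t))
for x,y in ((-66,-56),(-40,-56),(-38,-22)): print((fwd(x,y)-t).round(1))
```

```text
[-65.27891926 -43.29229378]
[  6.7 -10.8]
[28.   4.2]
[10.  33.1]
```

Request:
carry_out:
  motion:
    - {"tx": 0.004,"ty": -0.006,"tz": 0,"roll": 0}
    - {"tx": 0.007,"ty": -0.011,"tz": 0,"roll": 0}
    - {"tx": 0.007,"ty": -0.011,"tz": 0.02,"roll": 0}
    - {"tx": 0.007,"ty": -0.011,"tz": 0.045,"roll": 0}
    - {"tx": 0.018,"ty": -0.004,"tz": 0.05,"roll": 0}
    - {"tx": 0.028,"ty": 0.004,"tz": 0.05,"roll": 0}
    - {"tx": 0.019,"ty": 0.019,"tz": 0.05,"roll": 0}
    - {"tx": 0.01,"ty": 0.033,"tz": 0.05,"roll": 0}
    - {"tx": 0.01,"ty": 0.033,"tz": 0.05,"roll": 0}
    - {"tx": 0.01,"ty": 0.033,"tz": 0.04,"roll": 0}
    - {"tx": 0.01,"ty": 0.033,"tz": 0.03,"roll": 0}
    - {"tx": 0.01,"ty": 0.033,"tz": 0.03,"roll": 0}
  jaw: 1

```text
time_s: 13.17
tool_pos: [478.9, 260.3, 132.5]
tool_rot: [[-0.82, -0.573, -0.004], [-0.573, 0.82, -0.002], [0.005, 0.001, -1.0]]
ft_force: [0.4, -0.6, 0.1]
gripper_width: -0.0
```

Run:
```python
from h import *
m=snap("wrist","w16",None,1.5);snap("side","s16",(140,110,320,290),3.3)
t=env.read_state()["tool_pos"];print(t,inv(t),env.read_state()["ft_force"],camera_model("wrist")["eye"])
```

```text
[479.77847352 260.66610852 134.1866663 ] [-38.91917825 -21.66444542] [-0.69865218  0.05328002  0.01128581] [416.00090132 216.57824616 289.99020702]
```

View pics/w16.png

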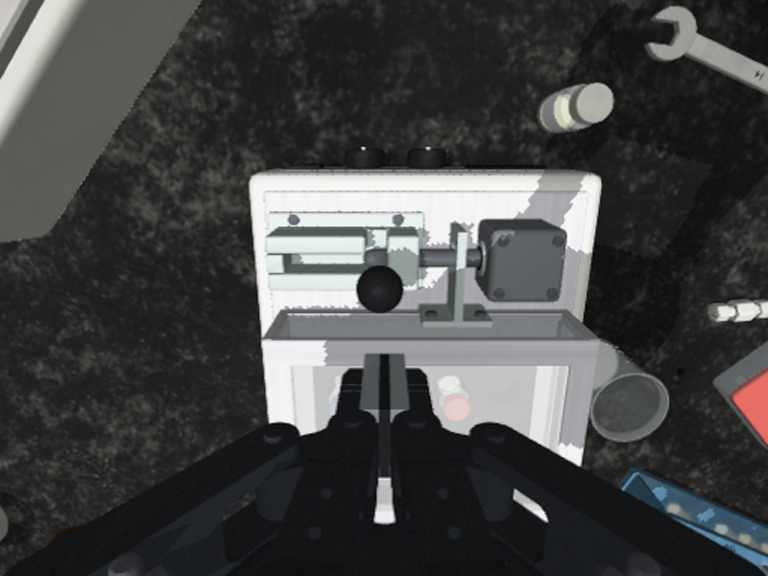

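View pics/s16.png

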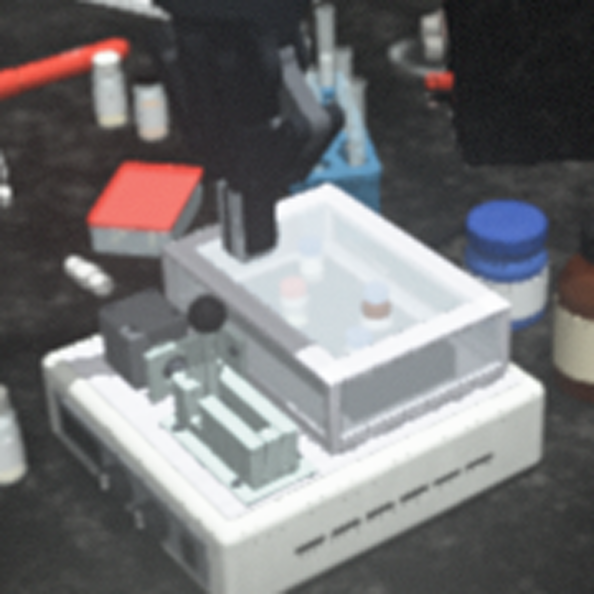

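The bolt is home and the handle is upright at the notch, with the knob at (379,289) directly in front of the fingers. I'll lower behind it and push toward the front.

Request:
carry_out:
  motion:
    - {"tx": 0,"ty": 0,"tz": -0.012,"roll": 0}
    - {"tx": 0,"ty": 0,"tz": -0.024,"roll": 0}
    - {"tx": 0,"ty": 0,"tz": -0.033,"roll": 0}
    - {"tx": 0,"ty": 0,"tz": -0.033,"roll": 0}
    - {"tx": -0.003,"ty": -0.002,"tz": -0.033,"roll": 0}
    - {"tx": -0.006,"ty": -0.004,"tz": -0.033,"roll": 0}
    - {"tx": -0.009,"ty": -0.0063,"tz": -0.033,"roll": 0}
    - {"tx": -0.0115,"ty": -0.008,"tz": -0.033,"roll": 0}
    - {"tx": -0.014,"ty": -0.0098,"tz": -0.033,"roll": 0}
    - {"tx": -0.0163,"ty": -0.0115,"tz": -0.033,"roll": 0}
    - {"tx": -0.0163,"ty": -0.0115,"tz": -0.033,"roll": 0}
  jaw: 1

```text
time_s: 14.18
tool_pos: [463.3, 249.7, 102.5]
tool_rot: [[-0.819, -0.573, -0.0], [-0.573, 0.819, 0.0], [0.0, 0.0, -1.0]]
ft_force: [-0.4, -0.0, -0.8]
gripper_width: 0.1
```

Run:
```python
from h import *
snap("side","s17",(140,110,320,290),3.3);m=snap("wrist","w17",None,1.5)
t=env.read_state()["tool_pos"];print(t,inv(t),env.read_state()["ft_force"])
```

```text
[463.52624105 249.85258506 102.27610416] [-58.43296404 -21.13575473] [ 0.10177679  0.14198095 -0.45395205]
```

View pics/s17.png

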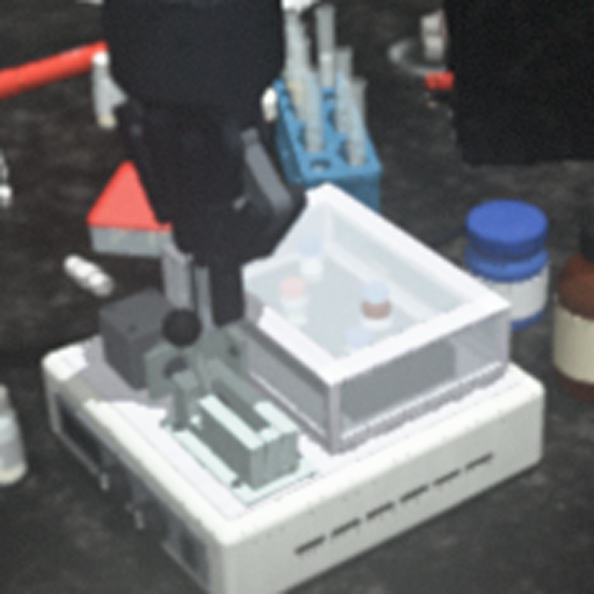

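View pics/w17.png

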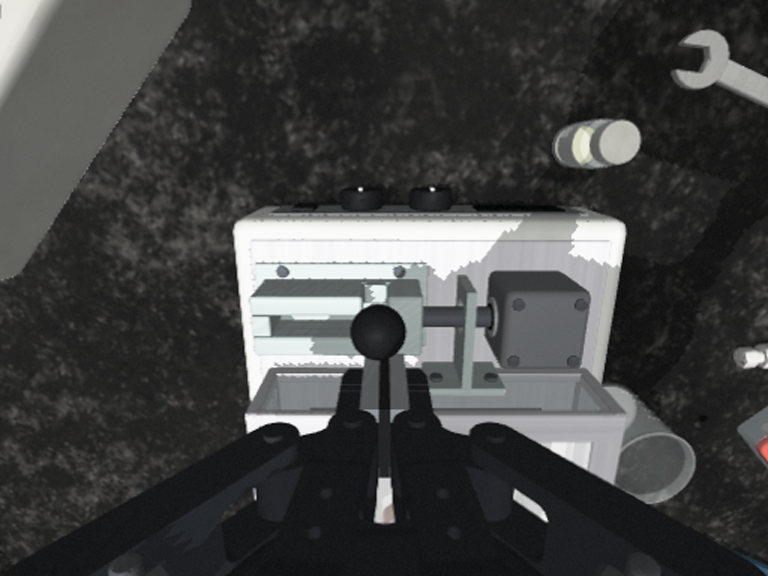

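The handle is moving over toward the front, with the knob now at (378,332) just ahead of the pads. I'll keep pushing and start to descend.

Request:
carry_out:
  motion:
    - {"tx": -0.0028,"ty": -0.002,"tz": 0,"roll": 0}
    - {"tx": -0.0056,"ty": -0.004,"tz": 0,"roll": 0}
    - {"tx": -0.0084,"ty": -0.006,"tz": 0,"roll": 0}
    - {"tx": -0.011,"ty": -0.008,"tz": 0,"roll": 0}
    - {"tx": -0.0137,"ty": -0.0097,"tz": 0,"roll": 0}
    - {"tx": -0.0164,"ty": -0.0116,"tz": -0.001,"roll": 0}
    - {"tx": -0.0187,"ty": -0.0132,"tz": -0.0045,"roll": 0}
    - {"tx": -0.021,"ty": -0.0148,"tz": -0.008,"roll": 0}
    - {"tx": -0.021,"ty": -0.0148,"tz": -0.008,"roll": 0}
  jaw: 1

```text
time_s: 15.03
tool_pos: [441.7, 234.6, 93.4]
tool_rot: [[-0.819, -0.573, -0.002], [-0.573, 0.819, -0.001], [0.002, 0.001, -1.0]]
ft_force: [0.1, -0.0, -0.8]
gripper_width: -0.1
```

Run:
```python
from h import *
snap("side","s18",(140,110,320,290),3.3);m=snap("wrist","w18",None,1.5)
t=env.read_state()["tool_pos"];print(t,inv(t),env.read_state()["ft_force"])
```

```text
[442.41219421 235.01758888  93.94711951] [-84.23757898 -21.09178101] [-0.89652486  0.14543555  0.36855534]
```

View pics/s18.png

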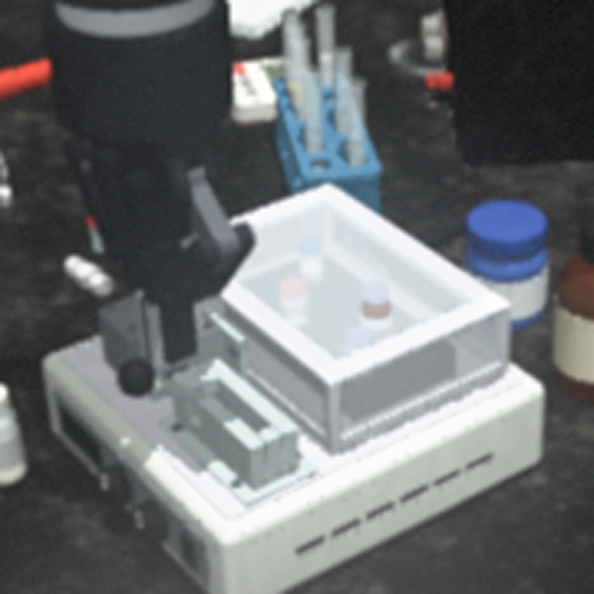

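View pics/w18.png

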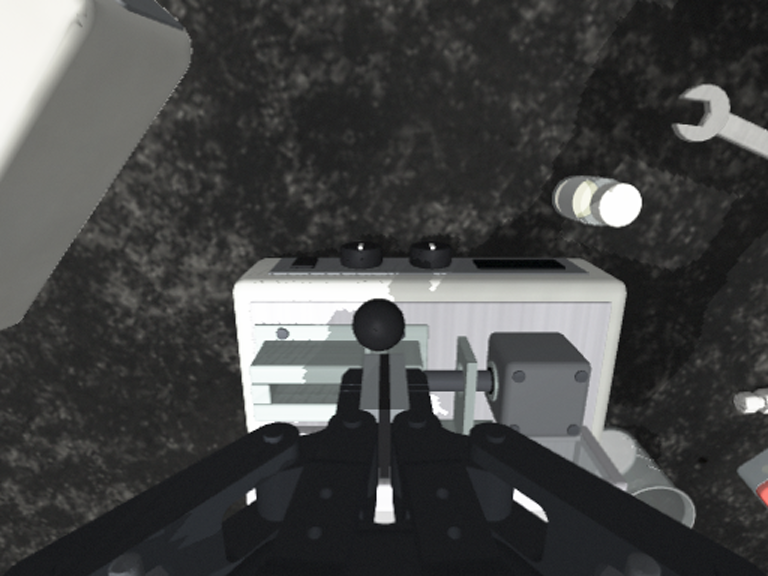

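The handle is well over, at about 0.9 rad. I'll continue down and forward along the arc.

Request:
carry_out:
  motion:
    - {"tx": -0.002,"ty": -0.0014,"tz": -0.004,"roll": 0}
    - {"tx": -0.004,"ty": -0.0028,"tz": -0.0085,"roll": 0}
    - {"tx": -0.0056,"ty": -0.004,"tz": -0.0115,"roll": 0}
    - {"tx": -0.0072,"ty": -0.0051,"tz": -0.0145,"roll": 0}
    - {"tx": -0.008,"ty": -0.0057,"tz": -0.0175,"roll": 0}
    - {"tx": -0.0088,"ty": -0.0062,"tz": -0.0205,"roll": 0}
    - {"tx": -0.0088,"ty": -0.0062,"tz": -0.023,"roll": 0}
    - {"tx": -0.0088,"ty": -0.0062,"tz": -0.023,"roll": 0}
  jaw: 1

```text
time_s: 15.8
tool_pos: [433.4, 228.8, 70.6]
tool_rot: [[-0.819, -0.573, -0.001], [-0.573, 0.819, -0.0], [0.001, 0.0, -1.0]]
ft_force: [-0.0, -0.6, 0.8]
gripper_width: -0.1
```

Run:
```python
from h import *
snap("side","s19",(140,110,320,290),3.3);m=snap("wrist","w19",None,1.5)
t=env.read_state()["tool_pos"];print(t,inv(t),env.read_state()["ft_force"])
```

```text
[433.82590324 228.95691287  71.06773012] [-94.74739166 -21.09665021] [-0.38873227  0.11169558  0.49449679]
```

View pics/s19.png

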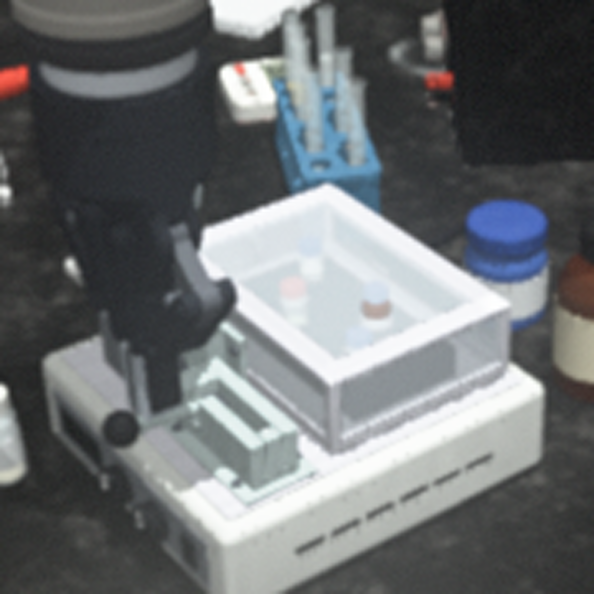

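View pics/w19.png

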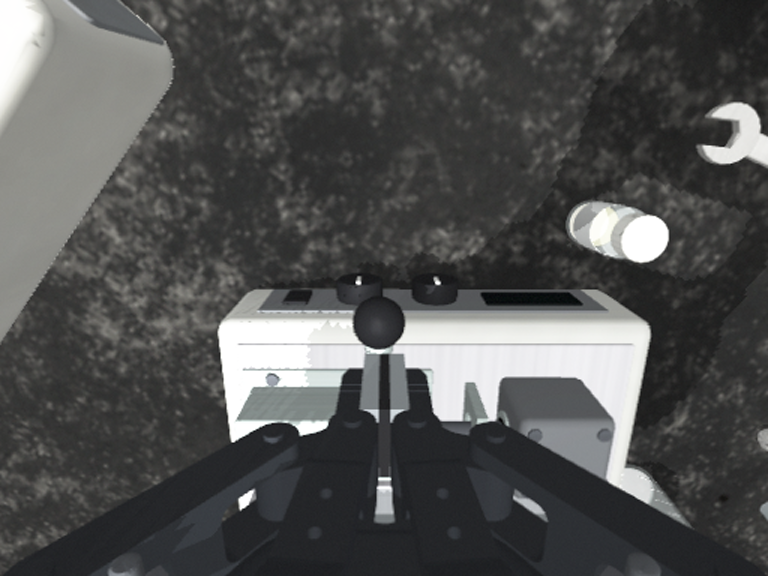

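The handle is nearly level. I'll press down in 1 mm steps until the stop shows as force.

Request:
carry_out:
  motion:
    - {"tx": 0,"ty": 0,"tz": -0.001,"roll": 0}
    - {"tx": 0,"ty": 0,"tz": -0.002,"roll": 0}
    - {"tx": 0,"ty": 0,"tz": -0.003,"roll": 0}
    - {"tx": 0,"ty": 0,"tz": -0.004,"roll": 0}
    - {"tx": 0,"ty": 0,"tz": -0.004,"roll": 0}
  jaw: 1

```text
time_s: 16.32
tool_pos: [433.8, 228.9, 67.1]
tool_rot: [[-0.819, -0.573, -0.0], [-0.573, 0.819, -0.0], [0.0, 0.0, -1.0]]
ft_force: [0.6, -0.2, 0.6]
gripper_width: 0.1
```

Request:
carry_out:
  motion:
    - {"tx": 0,"ty": 0,"tz": -0.0007,"roll": 0}
    - {"tx": 0,"ty": 0,"tz": -0.0014,"roll": 0}
    - {"tx": 0,"ty": 0,"tz": -0.002,"roll": 0}
    - {"tx": 0,"ty": 0,"tz": -0.002,"roll": 0}
  jaw: 1

```text
time_s: 16.65
tool_pos: [434.0, 228.9, 66.0]
tool_rot: [[-0.819, -0.574, 0.0], [-0.574, 0.819, 0.0], [-0.0, -0.0, -1.0]]
ft_force: [-2.3, -2.5, 9.8]
gripper_width: 0.0
```

The stop is reached: 9.8 N at a tip height of about 79 mm. I'll hold briefly, then lift straight up and clear.

Request:
carry_out:
  motion:
    - {"tx": 0,"ty": 0,"tz": 0,"roll": 0}
    - {"tx": 0,"ty": 0,"tz": 0,"roll": 0}
    - {"tx": 0,"ty": 0,"tz": 0,"roll": 0}
    - {"tx": 0.001,"ty": 0.0007,"tz": 0.01,"roll": 0}
    - {"tx": 0.001,"ty": 0.0007,"tz": 0.03,"roll": 0}
    - {"tx": 0.001,"ty": 0.0007,"tz": 0.06,"roll": 0}
    - {"tx": 0.001,"ty": 0.0007,"tz": 0.09,"roll": 0}
    - {"tx": 0.001,"ty": 0.0007,"tz": 0.12,"roll": 0}
    - {"tx": 0.001,"ty": 0.0007,"tz": 0.15,"roll": 0}
    - {"tx": 0.001,"ty": 0.0007,"tz": 0.15,"roll": 0}
    - {"tx": 0.001,"ty": 0.0007,"tz": 0.15,"roll": 0}
  jaw: 1

```text
time_s: 17.57
tool_pos: [435.8, 230.0, 216.7]
tool_rot: [[-0.819, -0.574, 0.004], [-0.574, 0.819, 0.001], [-0.004, -0.001, -1.0]]
ft_force: [-0.5, -0.1, -1.3]
gripper_width: -0.0
```

Run:
```python
from h import *
snap("side","s20",(140,110,320,290),3.3);snap("scene","c20",(190,150,320,280),4.5);m=snap("wrist","w20",None,1.5)
print(env.read_state()["tool_pos"],env.read_state()["ft_force"])
```

```text
[434.20015823 229.43327404 213.90228665] [-0.25214079 -0.40709656 -0.27115712]
```

View pics/s20.png

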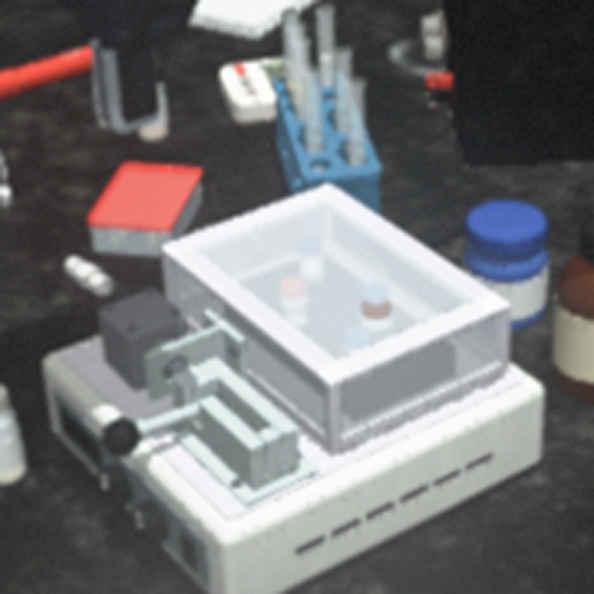

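View pics/c20.png

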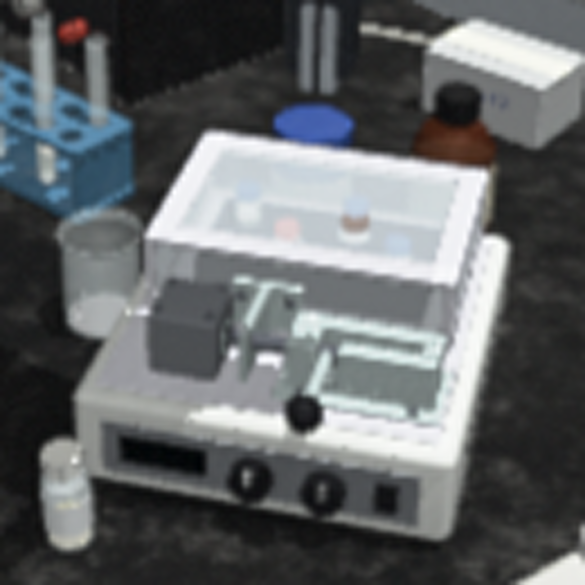

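View pics/w20.png

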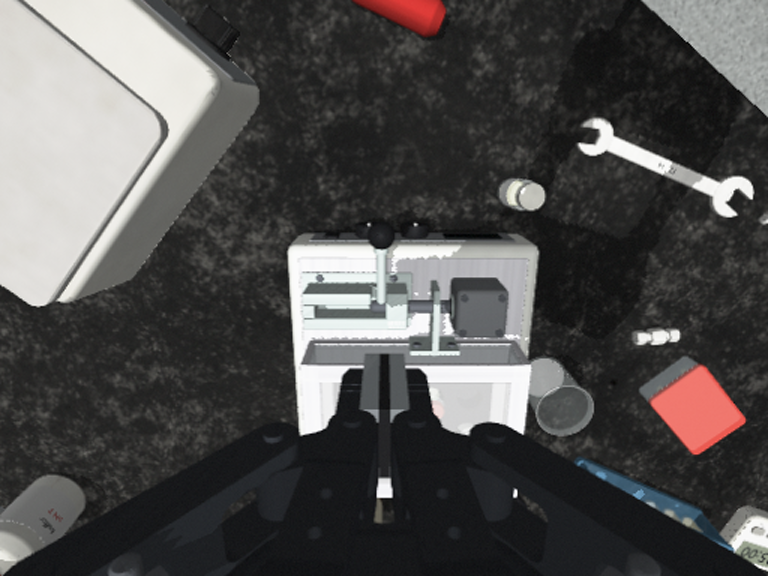

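Run:
```python
from h import *
D=lambda U,V:((U+.5)/3.3-.5+140,(V+.5)/3.3-.5+110)
S=lambda U,V:((U+.5)/4.5-.5+190,(V+.5)/4.5-.5+150)
ms=[camera_model("scene"),camera_model("side")]
def q(n,a,b):
    k,r=tri(ms,[S(*a),D(*b)]);print(n,k.round(1),np.round(r,1),inv(k).round(1))
    return k
k=q("knob",(303,412),(121,435));i=inv(k);print("handle",np.arctan2(-66-i[0],k[2]-74))
q("guard UR",(488,172),(512,303));q("guard front UR",(452,280),(333,377));q("guard front UL",(148,237),(165,245))
print(env.read_state()["qd"].round(4))
```

```text
knob [418.4 218.2  75.7] [0.2 0.2] [-113.5  -21. ]
handle 1.5339820247652247
guard UR [603.  282.4  98.9] [0.5 0.5] [ 74.3 -74.9]
guard front UR [516.2 224.8  99.7] [0.5 0.5] [-29.8 -72. ]
guard front UL [430.5 345.6  98.8] [1.2 1.2] [-30.3  76.1]
[-0.0002  0.008   0.001  -0.0005  0.0021 -0.0007]
```

The knob triangulates to a handle angle of about 1.5 rad at y ≈ -21, so the bolt is home. The guard's top is level, nothing around the shaker has moved, and the arm is clear. Handing in.

```bash
python3 -c "
from cell import job
print(job.job_done())"
```

```text
the job is handed in; nothing more can be done
None
```

I pushed the guard shut, slid the bolt through the eye to its stop, and pushed the handle down through the notch to its stop. I then lifted clear and handed the job in after about 18 s of the 48 s allowed. No verdict was reported.

**Last checks**
- **Handle and bolt:** two views put the handle at about 1.53 rad (its stop is 1.5, so that is measurement error). The knob was at y ≈ -21 mm; earlier it measured -22.8 mm with the bolt about 35 mm home.
- **Guard:** its top corners measured level at 99–100 mm. The text gives 102 mm, which is within about the 2–3 mm measurement error.
- **Surroundings:** the sample vials I could see were standing, and nothing round the shaker looked moved. I did not measure their positions again.
- **Arm:** the tool force was near zero after lifting off.

**What did not go as planned**
- **First push on the guard:** pressing straight down on its edge reached 36 N (limit 45 N) without turning it, because the push pointed almost through the hinge. I lifted off and pushed from behind the guard's top instead, which worked.
- **Fingertip position:** the closed fingertips sat about 12–13 mm behind the TCP, not 11 mm ahead as `env.tip_reach` says. I used the measured value from then on.

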